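Load desiccant canisters into the crank-out dry store

ROBOT

A 6-joint arm with a two-finger parallel gripper is mounted at the origin on a cart in front of the work surface, level with it; the furniture and walls round the work are solid. World frame = base frame: x ahead of the robot, y to its left, z up, the work surface at z = 0. Lengths are in mm, angles in degrees, forces in N, time in s.
With the tool pointing down it reaches from about 300 to 875 mm from the base axis. Payload 6.4 kg.
Tool frame: the origin (TCP) lies on the centre line of the jaws, within the pads' length; the fingertips stand 22 mm ahead of it and the grasp point (between the pads) lies 3 mm ahead of it; x points along the fingers, z is the direction in which the jaws open and shut, and the axes are right-handed (so a half turn about x gives the same grasp; the last joint's range is limited). The gripper opens to 85 mm and grips with 20 to 120 N. Pads are 22 mm wide; open, the fingers measure 114 mm over their backs; the gripper's body (76 mm by 85 mm) begins 54 mm behind the grasp point. The pads swing forward as they close: fully open they stand 13 mm farther back than shut.
Start: joints at [-76.45, 10.359, 92.074, -0, 77.567, -11.82], TCP at [246.388, -519.552, 253.288] pointing down, gripper open.
Joint ranges: [-171.53, 171.53], [-51.25, 118.39], [17.06, 147.69], [-65.23, 245.23], [0, 150.52], [-178.68, 178.68]. Speed limits (degrees/s): [147.25, 147.25, 172.46, 180, 180, 180].

INTERFACE

Orientations are given as [roll, pitch, yaw] about the fixed x, y, z axes, in that order (R = Rz(yaw) Ry(pitch) Rx(roll)).
In Python, from cell import bot gives the robot as it stands.
- The arm moves only by the tool send_rows, never from a script. Its arguments are lists of equal length, an entry for each row: "delta_pos": the shift along the world's x, y, z in mm, a list of three; "turn": the turn about the world's z in rad; "gripper": the opening in per cent of the stroke, from 0 (shut) to 100 (fully open). In form: {"delta_pos": [[dx, dy, dz], ...], "turn": [turn, ...], "gripper": [gripper, ...]}. A call has 1 to 10 rows; each row shifts and turns the commanded pose from where the row before left it; what a row does not reach is not made up. A row lasts 1/8 s, in which the tool goes at most 62.5 mm and 10.7 degrees, less where a joint would pass 70% of its speed; a pose out of reach is approached as far as the arm can. A call is refused whole if a number of a shift passes 62.5 or a number of a turn 0.188, either way. A call with a gripper value outside its range is refused whole. The fingers move at their own pace and stop on an object; "grip_force" is the grip in N (left out, the last holds). Time passes only in rows, so rows that do not move let the fingers close. It gives the time, the measured TCP pose, the force and the opening at its end, in the units of the state.
- bot.sense(): the state, without advancing time (a new reading comes with each control period).
- bot.camera(name): name is "side" or "top"; returns (picture, depth): 384x512x3 uint8, red, green, blue; 384x512 float32, mm along the optical axis (not along the pixel's ray), 0 where there is no reading.
- bot.camera_info(name): a dict with "fx", "fy", "cx", "cy" (pixels), "dist_coeffs" ([k1, k2, p1, p2, k3] as OpenCV has them; the pictures are not rectified), "cam_to_world" (4x4, takes a point from camera to world coordinates). Camera axes: x right, y down, z forward; pixel columns grow to the right and rows downward; lengths in mm; the calibration is good to about 2 mm. A picture is of the moment at which its call begins. camera_info takes no time and is no camera call.
- bot.close_job(): hands the job in, once; it reports no verdict.
Trained networks look in the newest picture that a camera, given by its name, has taken for a name from the list of things; names that differ only in an ending like _2 or _b are one class to them, and where a whole thing is asked for, a point or a joint stands for the part that bears it (a point fixed in the world has none). Each returns a list of dicts, best first, with "confidence" (0 to 1); they miss things now and then, are a little off and sometimes report something else, mostly with a low value. They report only what shows in the picture. A call takes as long as a camera call. They do not tell look-alikes from the thing itself.
- bot.recognise(query, camera): "bbox" ([left, top, right, bottom] in pixels, round what is visible of it).
- bot.regions_of(query, camera): "region" (384x512 bool, what is visible of it) and "bbox" ([left, top, right, bottom] in pixels, round what is visible of it).
- bot.pinpoint(query, camera): "uv" ([column, row] in pixels: a listed point, or the origin of a listed thing).
The state is a dict: "clock": time; "qpos": joint angles; "joint_vel": joint speeds; "effort": joint torques, N m; "tool_pos": TCP position; "tcp_rot": TCP orientation; "contact_force": force on the tool from outside, world axes, zero at the start; "torque": the same for the moment, N m; "width": finger opening in mm.
Only numpy, scipy, OpenCV 4.12 (cv2) and the standard library are available. Lean on these libraries where they do the work, as an engineer would, in place of code of your own. Each camera call takes 0.05 s, during which the arm holds its last target.

TASK

Load the desiccant canisters that stand on the worktop into the small white dry-store cabinet. Swing its door wide open by the handle and fold the crank handle on its roof up until it stands upright, then crank the tray all the way out, and stand every canister upright on the tray. Then crank the tray fully home again, fold the crank handle down flat and shut the door; leave the stapler, marker and tape roll where they are.

Things in the scene. Friction and masses are not known exactly. Their poses are not given: they have to be found in the camera images.
- crank_axis (a point): Dry-store cabinet: fixed white box 150 mm deep (x) x 190 mm wide (y) x 135 mm high, standing on the worktop. This point is on its roof (135 mm up), on the vertical crank axis, 10 mm ahead of the roof's middle. Its -x points out of the cabinet's front (the door side), y to the left as seen from the front looking in, z up. The cabinet's position and yaw differ from start to start
- door (a joint): door of the cabinet, 184 mm wide, 121 mm high (z 10 to 131 mm), 12 mm thick, with a clear window; 0 shut, grows as it swings out to its stop at 1.75 rad. Vertical hinge at the left edge. From above it opens clockwise. Light friction holds it where it is left. It may start a little ajar
- door_hinge (a point): on the door's vertical hinge line, left front edge of the cabinet (71 mm ahead of and 92 mm to the left of crank_axis, 70 mm above the worktop), fixed to the cabinet with the axes of crank_axis
- door_handle (a point): upper part of the door's handle, moves with the door: vertical round steel bar 12 mm across and 70 mm long, its axis 35 mm off the door's outer face, 138 mm from the hinge line measured along the door and 41 mm out from it; this point is on the bar's axis, 15 mm below its free upper end, about 117 mm above the worktop. Axes: -x out of the door's face, y along the door towards the hinge, z up. Two thin stand-offs, the upper 2 mm below this point, join the bar to the door
- crank (a joint): crank on the roof, turns about the vertical axis; 0 with the tray home, grows clockwise seen from above to two full turns (12.57 rad) with the tray fully out; hard stops at both ends. Its arm has a radius of 55 mm and points to the cabinet's back (+x of crank_axis) at 0 and again after each full turn. Turning takes about 5 N at the handle; it stays where it is left. It drives the tray 65 mm a turn; the tray cannot well be pushed or pulled by hand
- fold (a joint): hinge of the folding crank handle at the outer end of the crank arm: 0 folded flat along the arm towards and past the axis, 1.57 standing upright (stop), the working position. Friction (about 2 N at the sleeve's middle) holds it where it is left; there is no catch. It may start slightly raised
- fold_hinge (a point): the handle's hinge point on the end of the crank arm: 55 mm from the crank axis, 40 mm above the roof (z = 175 mm); moves with the crank. Attitude turns with the handle: its -x points along the handle from hinge to free end, y is the hinge line
- handle_grip (a point): middle of the black round handle sleeve: sleeve 22 mm across and 64 mm long, this point on its axis, 47 mm from the fold hinge (the sleeve spans 14 to 78 mm). The sleeve spins freely on the handle. Folded, it lies level above the arm (arm 14 mm wide, top 20 mm below the hinge) with this point 8 mm from the crank axis, 40 mm above the roof; upright, this point is 87 mm above the roof, 55 mm from the axis. -x points to the handle's free end
- tray (a joint): tray slide in m: 0 home inside the cabinet, 0.13 fully out of the front. Driven by the crank
- tray_mid (a point): centre of the tray's inner floor, 18 mm above the worktop; moves with the tray; axes as crank_axis. Inner floor 70 mm (x) by 156 mm (y), rim 12 mm above the floor. Three canisters fit in a row along y at a pitch of about 50 mm. Roof underside 109 mm above the floor
- tin_a_mid (a point): desiccant canister standing on the worktop: plain squat aluminium tin, 47 mm across, 60 mm high, straight-sided, weighted at the foot, about 150 g; this point is at its centre, 30 mm above its underside, z up its axis. May be absent
- tin_b_mid (a point): desiccant canister standing on the worktop: plain squat aluminium tin, 47 mm across, 60 mm high, straight-sided, weighted at the foot, about 150 g; this point is at its centre, 30 mm above its underside, z up its axis. May be absent
- tin_c_mid (a point): desiccant canister standing on the worktop: plain squat aluminium tin, 47 mm across, 60 mm high, straight-sided, weighted at the foot, about 150 g; this point is at its centre, 30 mm above its underside, z up its axis. May be absent
- stapler: small black desk stapler 32 x 120 x 28 mm, to be left alone; origin under its middle
- marker: black marker pen 14 x 140 x 16 mm lying flat, to be left alone; origin under its middle
- tape_roll: roll of paper tape 52 x 54 x 13 mm, lying flat, to be left alone; origin under its middle
Not all that is in view belongs to the job. What is shaped like the part that bears tin_c_mid but green is not meant.

How it is judged (in metres and radians):
On the way, in this order (a step that is already met when the one before it is completed fails the run):
1. the door stands wide open and the crank handle is upright, the tray still home (value of joint door above 1.4 rad and value of joint fold above 1.35 rad and value of joint tray below 0.02 m), for 0.2 s.
2. the tray is cranked fully out (value of joint tray above 0.122 m and value of joint door above 1.3 rad), for 0.2 s.
3. every canister stands upright on the tray, tray still out (x of tin_a_mid in the frame of tray_mid between -0.018 and 0.018 m and y of tin_a_mid in the frame of tray_mid between -0.062 and 0.062 m and z of tin_a_mid in the frame of tray_mid between 0.02 and 0.04 m and angle between each of tin_a_mid, tin_b_mid, tin_c_mid's own z axis and vertical below 0.15 rad and x of tin_b_mid in the frame of tray_mid between -0.018 and 0.018 m and y of tin_b_mid in the frame of tray_mid between -0.062 and 0.062 m and z of tin_b_mid in the frame of tray_mid between 0.02 and 0.04 m and x of tin_c_mid in the frame of tray_mid between -0.018 and 0.018 m and y of tin_c_mid in the frame of tray_mid between -0.062 and 0.062 m and z of tin_c_mid in the frame of tray_mid between 0.02 and 0.04 m and value of joint tray above 0.115 m and contact force between the fingers and tin_a below 0.1 N and contact force between the fingers and tin_b below 0.1 N and contact force between the fingers and tin_c below 0.1 N), for 0.3 s.
4. the tray is cranked fully home (value of joint tray below 0.007 m), for 0.2 s.
At the end, for the whole second after the job is handed in: every canister present stands upright (within 0.15 rad) on the tray, released and at rest; tray home (within 8 mm), crank handle folded flat (within 0.3 rad), door shut (within 0.08 rad) (x of tin_a_mid in the frame of tray_mid between -0.018 and 0.018 m and y of tin_a_mid in the frame of tray_mid between -0.062 and 0.062 m and z of tin_a_mid in the frame of tray_mid between 0.02 and 0.04 m and angle between each of tin_a_mid, tin_b_mid, tin_c_mid's own z axis and vertical below 0.15 rad and x of tin_b_mid in the frame of tray_mid between -0.018 and 0.018 m and y of tin_b_mid in the frame of tray_mid between -0.062 and 0.062 m and z of tin_b_mid in the frame of tray_mid between 0.02 and 0.04 m and x of tin_c_mid in the frame of tray_mid between -0.018 and 0.018 m and y of tin_c_mid in the frame of tray_mid between -0.062 and 0.062 m and z of tin_c_mid in the frame of tray_mid between 0.02 and 0.04 m and value of joint tray below 0.008 m and value of joint door below 0.08 rad and value of joint fold below 0.3 rad and linear speed of each of tin_a, tin_b, tin_c below 0.02 m/s); the robot touches nothing.
It fails at once if the tray is driven while the door is not wide open (value of joint tray between 0.025 and 0.105 m and value of joint door below 1.2 rad).
It fails at once if the tray is driven while the crank handle is not unfolded (value of joint tray between 0.025 and 0.105 m and value of joint fold below 1 rad).
It fails at once if the stapler is disturbed (distance of stapler from where it was at the start of the episode above 0.03 m).
It fails at once if the marker is disturbed (distance of marker from where it was at the start of the episode above 0.03 m).
It fails at once if the tape roll is disturbed (distance of tape_roll from where it was at the start of the episode above 0.03 m).
Of tin_a, tin_b, tin_c only 2 to 3 are there at a start; the rules pass over those that are not, and their reading is None.
At some moment in a run one of tin_a, tin_b, tin_c may be knocked a few centimetres aside while the robot is not near it.
It also fails if it takes over 210 s, if anything falls off the work surface, if the arm or the gripper's body presses on something with over 40 N, if the wrist force passes 120 N, or if a joint passes its speed limit or range.

## Working session

There is one attempt and no reset: what is moved stays moved. The work goes in short steps, Python scripts to look and compute and a tool call to move; the robot and the scene stay as the last step left them, time stands still between calls to the robot, and variables do not carry over. Pictures are saved under pics/ and viewed, and the job is handed in when it is done.

Besides the shell and the picture viewer there is one more tool, called after "Emit:" as name([rows], argument=value, ...), one row to a line, values as JSON. send_rows: Moves the arm, as the interface text tells. Its arguments: {"type":"object","properties":{"delta_pos":{"type":"array","items":{"type":"array","items":{"type":"number"}}},"turn":{"type":"array","items":{"type":"number"}},"gripper":{"type":"array","items":{"type":"number"}},"grip_force":{"type":"number"}},"required":["delta_pos","turn","gripper"]}

```bash
ls; mkdir -p pics
python3 - <<'E'
from cell import bot
import cv2
print(bot.sense())
for n in("side","top"):
    p,d=bot.camera(n); cv2.imwrite(f"pics/{n}0.png",p[...,::-1]); print(n,bot.camera_info(n))
E
```

```text
pics
{'clock': 0.0, 'qpos': array([-7.64510847e+01,  1.04003000e+01,  9.21322942e+01, -1.05730005e-03,
        7.75682643e+01, -1.18185204e+01]), 'joint_vel': array([-0.03193288, -0.01616807,  0.04649227, -0.00911433,  0.03003834,
       -0.01917987]), 'effort': array([-5.67670559e-04, -4.44880092e+01, -3.51336086e+01, -3.57825384e-04,
        9.14423639e-03,  1.21728667e-05]), 'tool_pos': array([ 246.24270984, -519.02666456,  252.39438488]), 'tcp_rot': array([168.76778029,  89.8991363 , 104.13544452]), 'contact_force': array([-0.18565141,  0.42881323, -0.73175966]), 'torque': array([-0.0200779 ,  0.02172745,  0.00264954]), 'width': 85.74307276826677}
side {'fx': 457.64002877794235, 'fy': 457.64002877794235, 'cx': 250.65927094603174, 'cy': 194.93281463561092, 'dist_coeffs': array([-0.00642846,  0.        ,  0.        ,  0.        ,  0.        ]), 'cam_to_world': array([[ 2.84680923e-02, -4.70308581e-01,  8.82042746e-01,
        -9.17363394e+02],
       [-9.99442561e-01, -2.87870020e-02,  1.69078530e-02,
        -3.64141934e+01],
       [ 1.74394580e-02, -8.82032396e-01, -4.70865924e-01,
         9.16326472e+02],
       [ 0.00000000e+00,  0.00000000e+00,  0.00000000e+00,
         1.00000000e+00]])}
top {'fx': 452.51828488442897, 'fy': 452.51828488442897, 'cx': 255.74547975316227, 'cy': 195.2568529620554, 'dist_coeffs': array([-0.00828268,  0.        ,  0.        ,  0.        ,  0.        ]), 'cam_to_world': array([[ 1.97889654e-02, -9.89895946e-01,  1.40408022e-01,
         3.28383356e+02],
       [-9.99637517e-01, -2.21536907e-02, -1.52986730e-02,
         6.80924750e+00],
       [ 1.82546503e-02, -1.40054382e-01, -9.89975524e-01,
         1.51559052e+03],
       [ 0.00000000e+00,  0.00000000e+00,  0.00000000e+00,
         1.00000000e+00]])}
```

View pics/side0.png

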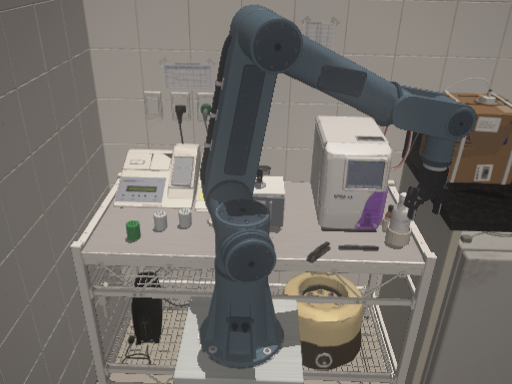

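View pics/top0.png

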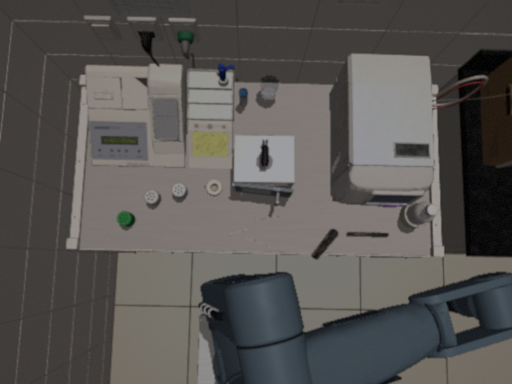

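```bash
cat > h.py <<'E'
from cell import bot
import cv2, numpy as np
def info(n):
    i=bot.camera_info(n); K=np.array([[i['fx'],0,i['cx']],[0,i['fy'],i['cy']],[0,0,1]]); return K,np.array(i['dist_coeffs']),np.array(i['cam_to_world'])
def ray(n,uv):
    K,D,T=info(n); u=cv2.undistortPoints(np.array([[uv]],float),K,D)[0,0]
    return T[:3,3],T[:3,:3]@np.array([u[0],u[1],1.])
def atz(n,uv,z):
    o,d=ray(n,uv); return o+d*(z-o[2])/d[2]
def deproj(n,uv,depth):
    o,d=ray(n,uv); return o+d*depth
def proj(n,P):
    K,D,T=info(n); Ti=np.linalg.inv(T); R,t=Ti[:3,:3],Ti[:3,3]
    return cv2.projectPoints(np.atleast_2d(np.array(P,float)),cv2.Rodrigues(R)[0],t,K,D)[0][:,0]
def cloud(n,d):
    K,D,T=info(n); v,u=np.mgrid[:384,:512]
    p=cv2.undistortPoints(np.stack([u.ravel(),v.ravel()],1).astype(float)[:,None],K,D)[:,0]
    c=np.c_[p,np.ones(len(p))]*d.reshape(-1,1)
    return (c@T[:3,:3].T+T[:3,3]).reshape(384,512,3)
def tri(uv1,uv2):
    o,d=ray("side",uv1);o2,d2=ray("top",uv2)
    A=np.stack([d,-d2],1);s=np.linalg.lstsq(A,o2-o,rcond=None)[0]
    a=o+d*s[0];b=o2+d2*s[1];return (a+b)/2,np.linalg.norm(a-b)
E
python3 - <<'E'
from h import *
bot.camera("side");bot.camera("top")
for q in ["crank_axis","door_hinge","door_handle","fold_hinge","handle_grip","tray_mid","tin_a_mid","tin_b_mid","tin_c_mid","stapler","marker","tape_roll"]:
    for n in ("side","top"):
        print(q,n,[(np.round(r['uv'],1).tolist(),round(r['confidence'],2)) for r in bot.pinpoint(q,n)][:6])
print(bot.sense()['clock'])
E
```

```text
crank_axis side [([260.0, 187.9], 0.98)]
crank_axis top []
door_hinge side []
door_hinge top [([235.0, 186.9], 0.77)]
door_handle side [([270.8, 203.9], 0.86)]
door_handle top [([277.6, 202.7], 0.79), ([215.7, 186.0], 0.19)]
fold_hinge side [([260.4, 171.1], 0.45)]
fold_hinge top [([265.7, 140.9], 0.48)]
handle_grip side [([258.8, 174.8], 0.37)]
handle_grip top [([265.3, 154.2], 0.52)]
tray_mid side [([260.0, 172.3], 0.67)]
tray_mid top [([263.2, 169.0], 0.45)]
tin_a_mid side [([184.0, 218.1], 0.75)]
tin_a_mid top [([180.4, 190.2], 0.48)]
tin_b_mid side [([262.9, 170.7], 0.23)]
tin_b_mid top []
tin_c_mid side [([156.0, 220.7], 0.73), ([211.6, 223.9], 0.69), ([136.4, 230.0], 0.52)]
tin_c_mid top [([152.1, 198.5], 0.65), ([123.6, 221.3], 0.52)]
stapler side [([318.2, 255.0], 0.52)]
stapler top [([322.2, 243.2], 0.7)]
marker side [([358.5, 247.4], 0.64)]
marker top [([365.8, 236.5], 0.72)]
tape_roll side [([213.3, 224.0], 0.61)]
tape_roll top [([217.1, 186.8], 0.43)]
1.4
```

Run:
```python
from h import *
p,d=bot.camera("top"); c=cloud("top",d); np.save("top0.npy",c)
p2,d2=bot.camera("side"); c2=cloud("side",d2)
crop=p[120:240,100:320];cv2.imwrite("pics/t1.png",cv2.resize(crop[...,::-1],(0,0),fx=3.6,fy=3.6,interpolation=cv2.INTER_CUBIC)[:600,:800])
crop=p2[150:260,110:310];cv2.imwrite("pics/s1.png",cv2.resize(crop[...,::-1],(0,0),fx=4,fy=4,interpolation=cv2.INTER_CUBIC)[:600,:800])
reg=np.zeros((384,512),bool);reg[125:210,220:310]=1
m=reg&(abs(c[...,2]-135)<6)
P=c[m];print(m.sum(),P[:,2].mean())
r=cv2.minAreaRect(P[:,:2].astype(np.float32));print(r, cv2.boxPoints(r))
m=reg&(c[...,2]>150); print("crank pts",m.sum(),c[m].mean(0),np.ptp(c[m],axis=0))
for z in range(60,200,10):
    m=reg&(abs(c[...,2]-z)<5); 
    if m.sum():print(z,m.sum(),c[m].min(0).round(),c[m].max(0).round())
for uv in [(180,190),(152,198),(124,219)]:
    w=c[uv[1]-12:uv[1]+13,uv[0]-12:uv[0]+13].reshape(-1,3); t=w[w[:,2]>45]; print(uv,t.mean(0),np.ptp(t,axis=0),len(t),t[:,2].max())
    print(atz("top",uv,60))
print(tri((270.8,203.9),(277.6,202.7)),tri((184,218.1),(180.4,190.2)),tri((156,220.7),(152.1,198.5)))
print(tri((260.4,171.1),(265.7,140.9)),tri((258.8,174.8),(265.3,154.2)))
for q,uv in [("st",(322,243)),("mk",(366,236)),("tape",(214,187))]: print(q,atz("top",uv,15))
print("hinge",atz("top",(235,186.9),70),"axis",atz("side",(260,187.9),135))
```

```text
2659 134.36291245057262
((609.0821533203125, -37.66571044921875), (214.93185424804688, 189.6295623779297), 0.24230234324932098) [[ 501.21625    56.693756]
 [ 502.01813  -132.93411 ]
 [ 716.94806  -132.02518 ]
 [ 716.1462     57.60269 ]]
crank pts 212 [595.03366757 -29.3449743  395.94268182] [ 361.39900289   52.67105311 1362.81358632]
60 119 [ 538. -127.   55.] [744. 106.  65.]
70 127 [ 500. -129.   65.] [764. 106.  75.]
80 127 [ 502. -131.   75.] [762. 106.  85.]
90 61 [ 500. -128.   85.] [760. 106.  95.]
100 9 [ 500. -130.   95.] [568.  38. 104.]
110 19 [ 501. -119.  106.] [568.  57. 114.]
120 63 [ 500. -133.  115.] [596.  60. 125.]
130 1788 [ 502. -133.  125.] [716.  58. 135.]
140 1128 [ 507. -132.  135.] [715.  57. 145.]
150 10 [573. -59. 145.] [642.   8. 155.]
160 1 [681. -30. 156.] [681. -30. 156.]
170 8 [658. -42. 169.] [690. -27. 175.]
180 114 [608. -46. 175.] [690. -27. 185.]
190 53 [611. -45. 185.] [671. -30. 191.]
(180, 190) [544.92574631 233.71769255  76.10657154] [ 242.24503398  253.58310728 1470.24117314] 167 1515.5905207862943
[546.55509606 230.45248366  60.        ]
(1
[... 268 characters left out ...]
07862943
[448.39343744 405.72371343  60.        ]
(array([503.96347279, -82.15625309, 123.85725463]), np.float64(1.5902955284441755)) (array([550.82594594, 237.41495778,  25.54509483]), np.float64(6.009746965159927)) (array([520.02599859, 332.60909971,  28.90478053]), np.float64(13.225166314015809))
(array([689.20686208, -41.39164243, 164.41635987]), np.float64(0.1975878387356974)) (array([646.23890476, -38.16488912, 169.03787967]), np.float64(4.875255718646138))
st [ 386.54299058 -238.83004564   15.        ]
mk [ 412.65641915 -385.55723019   15.        ]
tape [566.03391105 124.12879154  15.        ]
hinge [559.18904334  52.06765079  70.        ] axis [604.15199397 -41.62773118 135.        ]
```

```bash
ls -la pics
```

```text
total 1108
drwxr-xr-x 2 agent agent   4096 Dec  7 02:50 .
drwxr-xr-x 3 agent agent   4096 Dec  7 02:50 ..
-rw-r--r-- 1 agent agent 312026 Dec  7 02:50 s1.png
-rw-r--r-- 1 agent agent 280552 Dec  7 02:49 side0.png
-rw-r--r-- 1 agent agent 256486 Dec  7 02:50 t1.png
-rw-r--r-- 1 agent agent 267459 Dec  7 02:49 top0.png
```

View pics/t1.png

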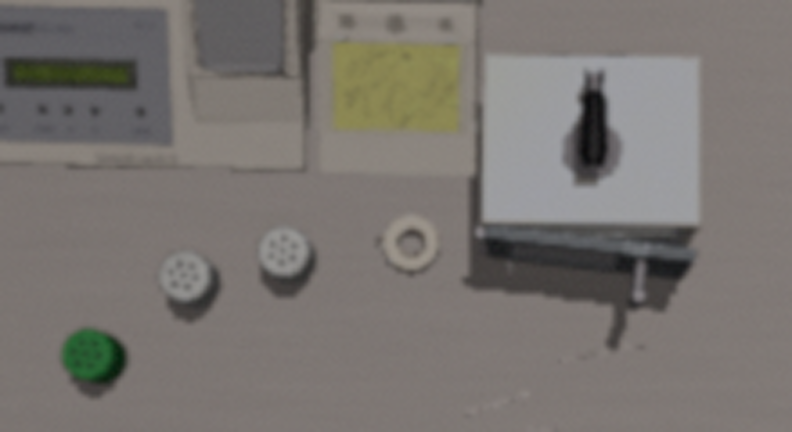

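View pics/s1.png

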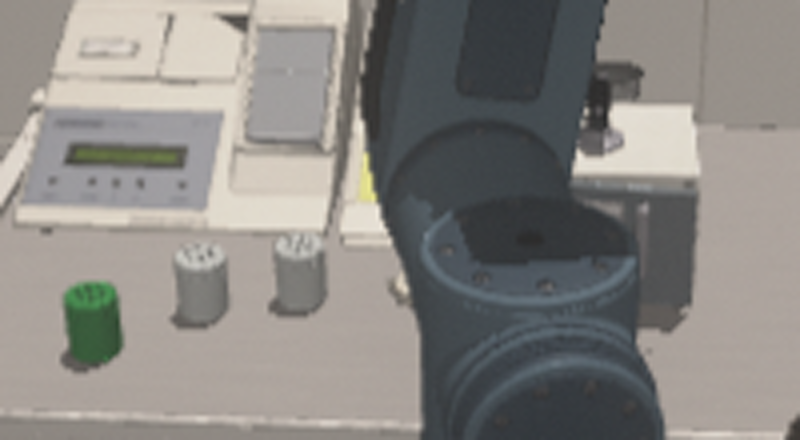

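Run:
```python
from h import *
p,d=bot.camera("top")
g=p.astype(int).sum(2)
# roof mask by color, subpixel edges on threshold
reg=p[120:215,225:305]
print(p[150,228:240].tolist(),p[150,288:302].tolist()); print(p[128:142,250].tolist()); print(p[178:192,250].tolist())
# edges subpixel: left/right cols per row, back row per column
def cross(v,t):
    for i in range(len(v)-1):
        if (v[i]-t)*(v[i+1]-t)<0: return i+(t-v[i])/(v[i+1]-v[i])
L=[];R=[];B=[];F=[]
for r in range(142,178):
    roof=g[r,245]; 
    a=g[r,225:250]; e=cross(a[::-1],(roof+a[:6].min())/2); L.append((249-e,r)) if e else 0
    b=g[r,280:305]; e=cross(b,(g[r,285]+b[-4:].mean())/2); R.append((280+e,r)) if e else 0
for c in list(range(240,258))+list(range(272,290)):
    a=g[125:150,c]; e=cross(a[::-1],(g[150,c]+a[:5].mean())/2); B.append((c,149-e)) if e else 0
for nm,E in (("L",L),("R",R),("B",B)):
    W=np.array([atz("top",uv,135)[:2] for uv in E]); m=np.median(W,0)
    f=cv2.fitLine(W.astype(np.float32),cv2.DIST_HUBER,0,.01,.01).ravel(); print(nm,len(E),f, np.degrees(np.arctan2(f[1],f[0])))
```

```text
[[132, 126, 113], [133, 126, 119], [133, 127, 121], [120, 115, 109], [93, 88, 83], [92, 89, 86], [133, 129, 128], [152, 151, 150], [156, 157, 155], [156, 157, 156], [155, 156, 154], [156, 157, 155]] [[157, 157, 160], [156, 157, 160], [156, 157, 160], [157, 157, 161], [156, 157, 160], [153, 152, 152], [139, 135, 133], [128, 122, 119], [127, 120, 117], [129, 122, 119], [128, 121, 118], [128, 120, 117], [128, 121, 118], [128, 120, 118]]
[[127, 120, 117], [127, 120, 117], [127, 120, 116], [126, 119, 116], [126, 119, 116], [125, 118, 115], [127, 122, 118], [139, 135, 134], [153, 153, 154], [157, 158, 159], [155, 156, 157], [156, 157, 157], [157, 157, 158], [155, 155, 156]]
[[156, 157, 161], [156, 157, 162], [155, 155, 158], [138, 138, 137], [97, 96, 94], [81, 81, 80], [85, 87, 89], [92, 94, 97], [88, 90, 93], [75, 77, 79], [54, 54, 54], [54, 53, 53], [55, 54, 56], [52, 52, 53]]
L 36 [9.9991769e-01 1.2830956e-02 6.3333771e+02 5.4945358e+01] 0.7351797
R 36 [ 9.9996561e-01  8.2968669e-03  6.4897687e+02 -1.3079868e+02] 0.47538087
B 36 [ 2.2259736e-02 -9.9975222e-01  7.1565955e+02 -5.3707745e+01] -88.7245
```

```bash
cat >> h.py <<'E'
YAW=0.014
def setcab(bx,by,yaw):
    global AX,YAW,R2
E
sed -i '/^YAW/,$d' h.py
python3 - <<'E'
from h import *
print(atz("top",(250,181.4),135), atz("top",(280,181.6),135))
# project model points
import math
yaw=0.014; ex=np.array([math.cos(yaw),math.sin(yaw)]); ey=np.array([-ex[1],ex[0]])
back=np.array([715.5,-37.0]); ax=back-ex*85
print("axis",ax,"hinge",ax-71*ex+92*ey,"foldhinge",ax+55*ex,"freeend",ax+55*ex-80*ex)
f=lambda P,z:proj("top",[[*P,z]])[0].round(1)
print(f(ax-ex*65,135),f(ax+ex*85+ey*95,135),f(ax+ex*85-ey*95,135),f(ax+55*ex,175),f(ax-71*ex+92*ey,70))
E
```

```text
[567.0930035    4.10932383 135.        ] [568.59824242 -88.81902601 135.        ]
axis [630.50832986 -38.18996113] hinge [558.22732982  52.80705549] foldhinge [685.50293995 -37.41998628] freeend [605.51077982 -38.53994969]
[263.9 182.2] [233.8 134.8] [294.3 135.5] [264.5 141.2] [234.8 187.2]
```

Run:
```python
from h import *
from scipy.spatial.transform import Rotation as Ro
s=bot.sense(); R=Ro.from_euler('xyz',s['tcp_rot'],degrees=True).as_matrix(); print(R.round(3)); print(np.degrees(np.arctan2(R[1,2],R[0,2])))
```

```text
[[-0.     0.904  0.428]
 [-0.     0.428 -0.904]
 [-1.    -0.     0.   ]]
-64.62961069721162
```

Emit:
send_rows([
  [18.4, 31.4, 0],
  [18.4, 31.4, 0],
  [18.4, 31.4, 0],
  [18.4, 31.4, 0],
  [18.4, 31.4, 0],
  [18.4, 31.4, 0],
  [18.4, 31.4, 0],
  [18.4, 31.4, 0],
  [18.4, 31.4, 0],
  [18.4, 31.4, 0],
], turn=[0.187, 0.187, 0.187, 0.187, 0.187, 0.187, 0.187, 0.187, 0.187, 0.187], gripper=[60, 60, 60, 60, 60, 60, 60, 60, 60, 60], grip_force=40)

```text
clock: 2.8
tool_pos: [430.9, -204.5, 253.5]
tcp_rot: [-81.8, 90.0, -38.9]
contact_force: [0.3, -0.4, 0.5]
width: 51.5
```

Emit:
send_rows([
  [18.4, 31.4, -12],
  [18.4, 31.4, -12],
  [18.4, 31.4, -12],
  [18.4, 31.4, -12],
  [0, 0, 0],
], turn=[0.187, 0.187, 0.187, 0.187, 0], gripper=[60, 60, 60, 60, 60])

```text
clock: 3.42
tool_pos: [504.0, -77.9, 204.3]
tcp_rot: [62.4, 89.9, 148.0]
contact_force: [0.5, -1.0, -0.0]
width: 51.2
```

```bash
cat >> h.py <<'E'
from scipy.spatial.transform import Rotation as Ro
def st():
    s=bot.sense(); R=Ro.from_euler('xyz',s['tcp_rot'],degrees=True).as_matrix()
    print("t",round(s['clock'],2),"tcp",s['tool_pos'].round(1),"jaw",round(np.degrees(np.arctan2(R[1,2],R[0,2])),1),"F",s['contact_force'].round(1),"w",round(s['width'],1),"q",s['qpos'].round(0))
def snap(n,name,box=None,f=1):
    p,d=bot.camera(n); q=p
    if box: l,t,r,b=box; q=p[t:b,l:r]
    if f!=1: q=cv2.resize(q,(0,0),fx=f,fy=f,interpolation=cv2.INTER_CUBIC)
    cv2.imwrite(f"pics/{name}.png",q[...,::-1]); return p,d
E
python3 - <<'E'
from h import *
st(); snap("side","s2",(200,120,330,240),6); snap("top","t2",(200,110,320,230),5)
for q in ["door_handle","handle_grip","fold_hinge","crank_axis"]:
    for n in ("side","top"): print(q,n,[(np.round(r['uv'],1).tolist(),round(r['confidence'],2)) for r in bot.pinpoint(q,n)][:3])
E
```

```text
t 3.42 tcp [504.  -77.9 204.3] jaw 85.6 F [ 0.5 -1.  -0. ] w 51.2 q [ -22.    5.  104.    0.   71. -108.]
door_handle side [([317.8, 253.3], 0.68)]
door_handle top []
handle_grip side []
handle_grip top [([265.9, 155.6], 0.52)]
fold_hinge side []
fold_hinge top [([264.8, 143.1], 0.46)]
crank_axis side [([258.0, 185.8], 0.64)]
crank_axis top [([268.0, 158.8], 0.86)]
```

View pics/s2.png

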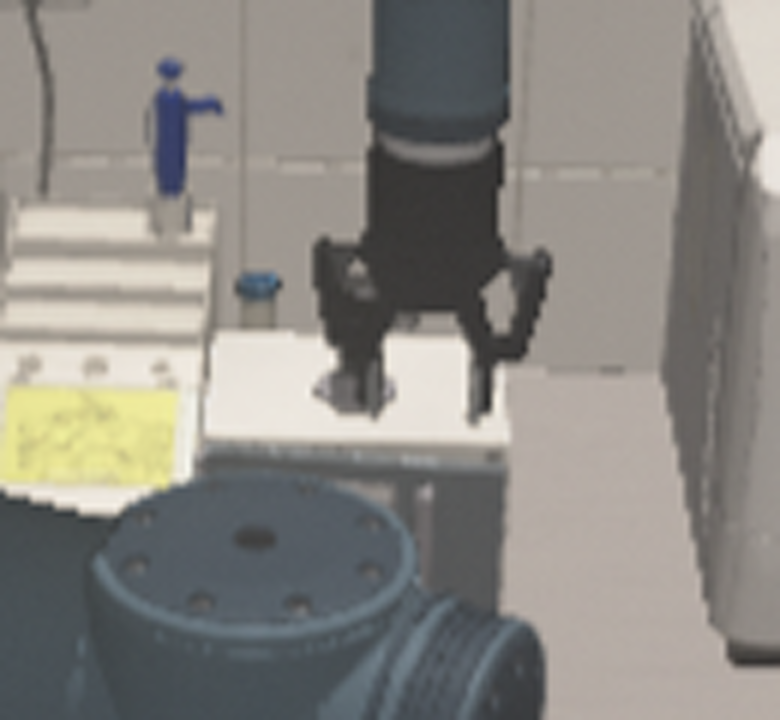

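View pics/t2.png

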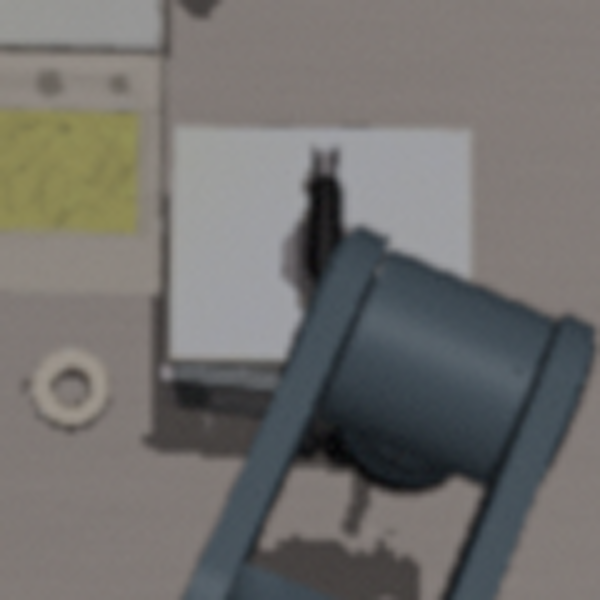

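Run:
```python
from h import *
print(atz("side",(270.5,201.5),132), proj("side",[[504,-80,132]]),proj("top",[[504,-80,132]]))
```

```text
[506.68518651 -80.01339819 132.        ] [[270.50361941 201.86572299]] [[276.81819473 202.34382437]]
```

Consistent: bar at about (505,-80). Descend and grip.

Emit:
send_rows([
  [1, -2, -25],
  [0, 0, -25],
  [0, 0, -22],
  [0, 0, -17],
  [0, 0, 0],
  [0, 0, 0],
  [0, 0, 0],
  [0, 0, 0],
], turn=[0, 0, 0, 0, 0, 0, 0, 0], gripper=[60, 60, 60, 60, 0, 0, 0, 0], grip_force=40)

```text
clock: 4.92
tool_pos: [506.2, -80.4, 117.2]
tcp_rot: [-47.9, 89.8, 37.5]
contact_force: [3.8, 7.5, -3.3]
width: 10.8
```

Run:
```python
from h import *
st()
```

```text
t 4.92 tcp [506.2 -80.4 117.2] jaw 85.4 F [ 3.8  7.5 -3.3] w 10.8 q [ -22.   12.  107.    0.   60. -108.]
```

Run:
```python
import numpy as np
H=np.array([559,53]);a=np.radians(-111.7-np.arange(11)*8.8);P=H+143.5*np.c_[np.cos(a),np.sin(a)];print(np.diff(P,axis=0).round(1).tolist(),P[-1])
```

```text
[[-19.8, 9.7], [-18.1, 12.6], [-15.9, 15.2], [-13.4, 17.5], [-10.6, 19.3], [-7.5, 20.7], [-4.2, 21.6], [-0.9, 22.0], [2.5, 21.9], [5.8, 21.2]] [423.89897682 101.37316958]
```

Emit:
send_rows([
  [-19.8, 9.7, 0],
  [-18.1, 12.6, 0],
  [-15.9, 15.2, 0],
  [-13.4, 17.5, 0],
  [-10.6, 19.3, 0],
], turn=[-0.1536, -0.1536, -0.1536, -0.1536, -0.1536], gripper=[0, 0, 0, 0, 0])

```text
clock: 5.55
tool_pos: [430.3, -5.9, 117.3]
tcp_rot: [-28.4, 89.4, 12.6]
contact_force: [23.4, 11.3, -21.8]
width: 11.2
```

Emit:
send_rows([
  [-7.5, 20.7, 0],
  [-4.2, 21.6, 0],
  [-0.9, 22.0, 0],
  [2.5, 21.9, 0],
  [5.8, 21.2, 0],
  [0, 0, 0],
], turn=[-0.1536, -0.1536, -0.1536, -0.1536, -0.1536, 0], gripper=[0, 0, 0, 0, 0, 0])

```text
clock: 6.3
tool_pos: [425.8, 100.3, 117.3]
tcp_rot: [-3.6, 89.6, -6.3]
contact_force: [10.8, -1.6, -11.5]
width: 10.9
```

Run:
```python
from h import *
st(); snap("top","t3",(170,110,320,260),4)
```

```text
t 6.3 tcp [425.8 100.3 117.3] jaw -2.6 F [ 10.8  -1.6 -11.5] w 10.9 q [ -2.   3. 118.  -0.  59.   0.]
```

View pics/t3.png

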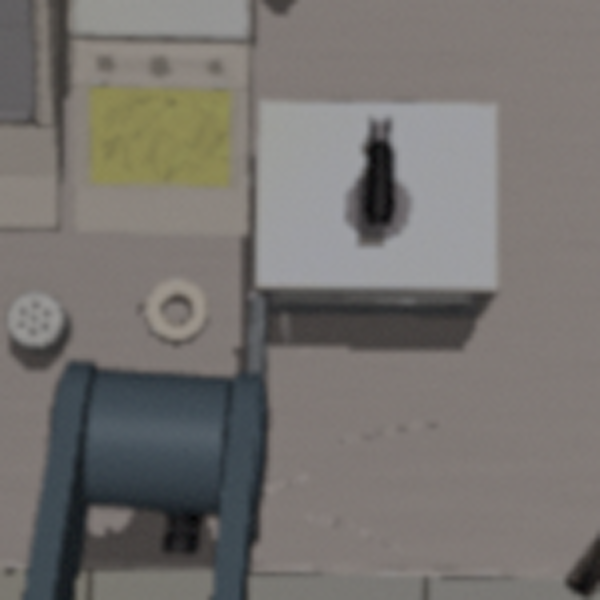

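Emit:
send_rows([
  [0, 0, 0],
  [0, 0, 0],
  [0, 0, 0],
  [0, 0, 40],
  [0, 0, 45],
  [0, 0, 40],
], turn=[0, 0, 0, 0, 0, 0], gripper=[60, 60, 60, 60, 60, 60])

```text
clock: 7.1
tool_pos: [422.8, 99.7, 243.0]
tcp_rot: [3.6, 90.0, 1.0]
contact_force: [1.4, -0.1, -0.6]
width: 51.1
```

Emit:
send_rows([
  [21.6, -15.4, 0],
  [21.6, -15.4, 0],
  [21.6, -15.4, 0],
  [21.6, -15.4, 0],
  [21.6, -15.4, 0],
  [21.6, -15.4, 0],
  [21.6, -15.4, 0],
  [21.6, -15.4, 0],
  [21.6, -15.4, 0],
  [0, 0, 0],
], turn=[0.179, 0.179, 0.179, 0.179, 0.179, 0.179, 0.179, 0.179, 0.179, 0], gripper=[60, 60, 60, 60, 60, 60, 60, 60, 60, 60])

```text
clock: 8.35
tool_pos: [617.9, -40.0, 241.0]
tcp_rot: [107.5, 90.0, -163.0]
contact_force: [0.2, 0.9, 0.7]
width: 51.4
```

Run:
```python
from h import *
st(); snap("side","s4",(180,100,330,220),5); snap("top","t4",(200,110,320,230),5)
```

```text
t 8.35 tcp [617.9 -40.  241. ] jaw 89.5 F [0.2 0.9 0.7] w 51.4 q [ -15.   17.   86.   -0.   77. -104.]
```

View pics/s4.png

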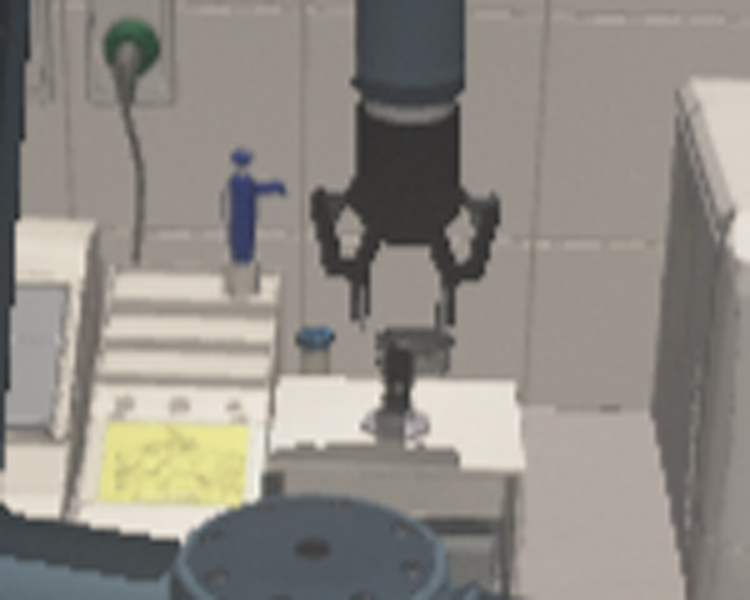

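View pics/t4.png

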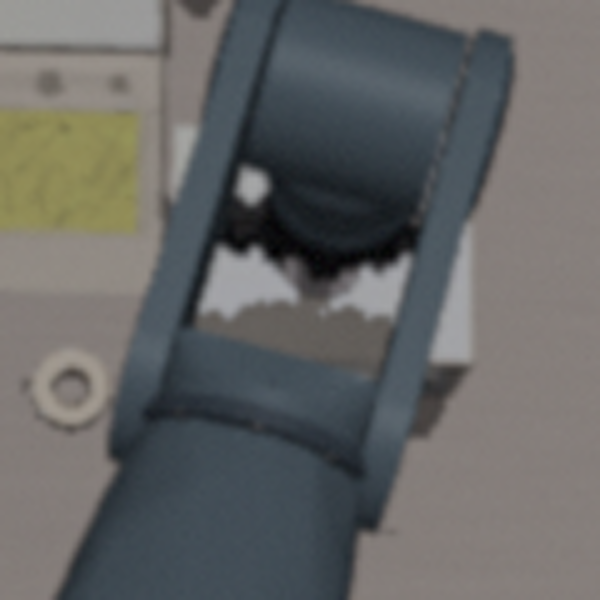

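Emit:
send_rows([
  [2, 2, -20],
  [0, 0, -20],
  [0, 0, -17],
  [0, 0, 0],
  [0, 0, 0],
  [0, 0, 0],
  [0, 0, 0],
], turn=[0, 0, 0, 0, 0, 0, 0], gripper=[60, 60, 60, 0, 0, 0, 0], grip_force=30)

```text
clock: 9.32
tool_pos: [618.9, -37.5, 184.5]
tcp_rot: [135.8, 89.9, -134.6]
contact_force: [-4.0, -3.0, -1.9]
width: 20.9
```

Run:
```python
from h import *
st(); snap("side","s5",(220,120,320,220),6)
```

```text
t 9.32 tcp [618.9 -37.5 184.5] jaw 89.6 F [-4.  -3.  -1.9] w 20.9 q [ -14.   20.   89.   -0.   72. -104.]
```

Run:
```python
import numpy as np
a=np.linspace(.1,1.6,9);P=np.c_[-67*np.cos(a),67*np.sin(a)];print(np.diff(P,axis=0).round(1).tolist(),P[-1]-P[0])
```

```text
[[2.4, 12.3], [4.7, 11.6], [6.8, 10.6], [8.6, 9.1], [10.2, 7.4], [11.4, 5.3], [12.1, 3.1], [12.5, 0.8]] [68.62164707 60.28259249]
```

Emit:
send_rows([
  [2.4, 0, 12.3],
  [4.7, 0, 11.6],
  [6.8, 0, 10.6],
  [8.6, 0, 9.1],
  [10.2, 0.5, 7.4],
  [11.4, 0, 5.3],
  [12.1, 0.5, 3.1],
  [12.5, 0, 0.8],
  [0, 0, 0],
], turn=[0, 0, 0, 0, 0, 0, 0, 0, 0], gripper=[0, 0, 0, 0, 0, 0, 0, 0, 0])

```text
clock: 10.5
tool_pos: [689.5, -36.9, 247.0]
tcp_rot: [-121.1, 89.8, -31.4]
contact_force: [-2.3, -5.8, 1.2]
width: 20.4
```

Run:
```python
from h import *
st(); snap("side","s6",(200,110,320,220),6)
```

```text
t 10.5 tcp [689.5 -36.9 247. ] jaw 89.6 F [-2.3 -5.8  1.2] w 20.4 q [ -13.   25.   74.   -0.   81. -102.]
```

View pics/s6.png

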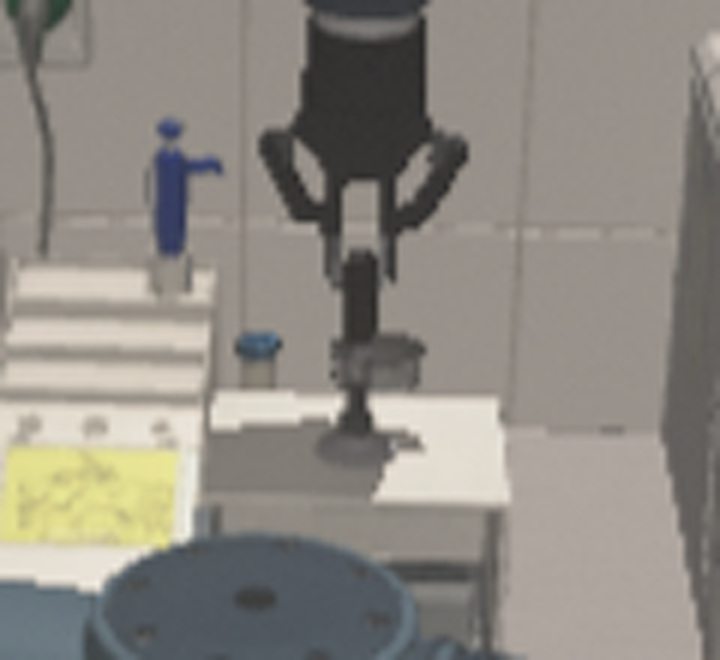

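Emit:
send_rows([
  [0, 0, 0],
  [0, 0, 0],
  [-2, 0, -10],
  [0, 0, -10],
  [0, 0, 0],
  [0, 0, 0],
  [0, 0, 0],
], turn=[0, 0, 0, 0, 0, 0, 0], gripper=[40, 40, 40, 40, 0, 0, 0], grip_force=50)

```text
clock: 11.42
tool_pos: [684.9, -37.0, 222.4]
tcp_rot: [106.1, 89.8, -164.2]
contact_force: [-0.8, -5.8, -5.9]
width: 20.7
```

Run:
```python
from h import *
st()
a=-np.arange(1,33)*2*np.pi/16; a=np.r_[0,a]
P=55*np.c_[np.cos(a+.014),np.sin(a+.014)];print(np.diff(P,axis=0)[:16].round(1).tolist())
```

```text
t 11.43 tcp [684.9 -37.  222.4] jaw 89.6 F [-0.8 -5.8 -5.9] w 20.7 q [ -13.   26.   76.   -0.   78. -103.]
[[-3.9, -21.1], [-11.7, -18.0], [-17.7, -12.2], [-21.0, -4.5], [-21.1, 3.9], [-18.0, 11.7], [-12.2, 17.7], [-4.5, 21.0], [3.9, 21.1], [11.7, 18.0], [17.7, 12.2], [21.0, 4.5], [21.1, -3.9], [18.0, -11.7], [12.2, -17.7], [4.5, -21.0]]
```

Emit:
send_rows([
  [-3.9, -21.1, 0],
  [-11.7, -18.0, 0],
  [-17.7, -12.2, 0],
  [-21.0, -4.5, 0],
], turn=[0, 0, 0, 0], gripper=[0, 0, 0, 0])

```text
clock: 11.92
tool_pos: [632.0, -92.9, 223.5]
tcp_rot: [-93.9, 89.9, -4.3]
contact_force: [5.8, 4.5, -4.9]
width: 21.0
```

Emit:
send_rows([
  [-21.1, 3.9, 0],
  [-18.0, 11.7, 0],
  [-12.2, 17.7, 0],
  [-4.5, 21.0, 0],
], turn=[0, 0, 0, 0], gripper=[0, 0, 0, 0])

```text
clock: 12.42
tool_pos: [579.0, -37.3, 223.6]
tcp_rot: [-90.6, 89.5, -1.0]
contact_force: [29.5, -6.4, -25.0]
width: 20.8
```

Run:
```python
from h import *
st();snap("side","s7",(200,110,320,220),6)
```

```text
t 12.43 tcp [579.  -37.3 223.6] jaw 89.6 F [ 29.5  -6.4 -25. ] w 20.8 q [ -15.   12.   93.    0.   74. -105.]
```

View pics/s7.png

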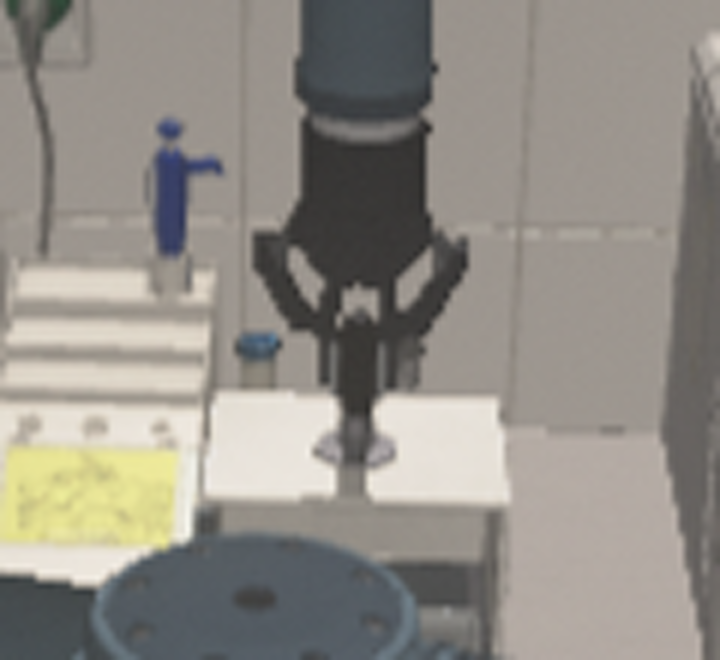

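Emit:
send_rows([
  [6.4, 21.0, 0],
  [11.7, 18.0, 0],
  [17.7, 12.2, 0],
  [20.5, 4.5, 0],
  [20.6, -3.9, 0],
  [18.0, -11.7, 0],
  [12.2, -17.7, 0],
  [4.5, -21.0, 0],
], turn=[0, 0, 0, 0, 0, 0, 0, 0], gripper=[0, 0, 0, 0, 0, 0, 0, 0])

```text
clock: 13.48
tool_pos: [689.8, -33.1, 223.8]
tcp_rot: [-41.3, 89.6, 48.5]
contact_force: [7.5, 7.5, -7.9]
width: 20.8
```

Run:
```python
from h import *
st();snap("side","s8",(200,110,320,220),6)
```

```text
t 13.47 tcp [689.8 -33.1 223.8] jaw 89.8 F [ 7.5  7.5 -7.9] w 20.8 q [ -13.   26.   76.    0.   78. -103.]
```

View pics/s8.png

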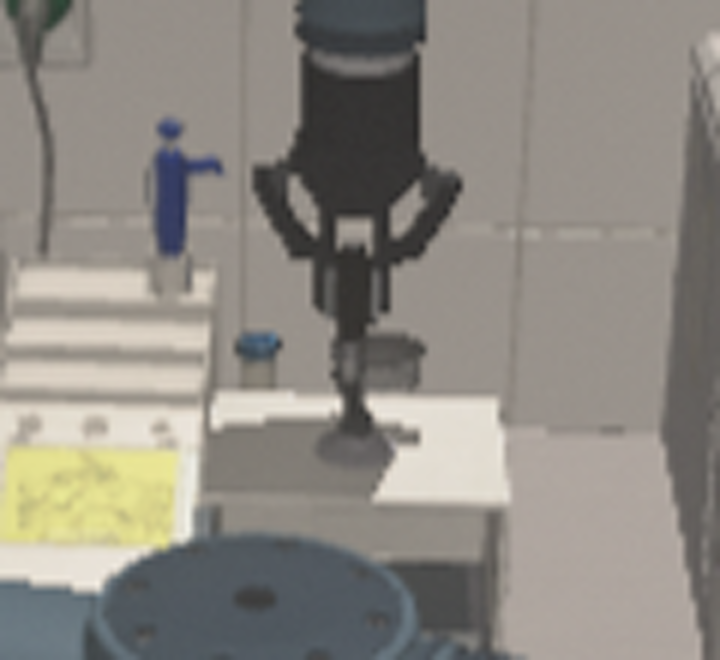

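Emit:
send_rows([
  [-4.9, -21.1, 0],
  [-11.7, -18.0, 0],
  [-17.7, -12.2, 0],
  [-20.5, -4.5, 0],
  [-20.6, 3.9, 0],
  [-18.0, 11.7, 0],
  [-12.2, 17.7, 0],
  [-3.5, 21.0, 0],
], turn=[0, 0, 0, 0, 0, 0, 0, 0], gripper=[0, 0, 0, 0, 0, 0, 0, 0])

```text
clock: 14.52
tool_pos: [579.4, -37.9, 223.8]
tcp_rot: [-103.4, 89.8, -13.8]
contact_force: [16.2, -5.1, -15.0]
width: 20.5
```

Emit:
send_rows([
  [4.4, 21.0, 0],
  [11.7, 18.0, 0],
  [17.7, 12.2, 0],
  [20.5, 4.5, 0],
  [20.6, -3.9, 0],
  [18.0, -11.7, 0],
  [12.2, -17.7, 0],
  [4.0, -21.0, 0],
  [0, 0, 0],
], turn=[0, 0, 0, 0, 0, 0, 0, 0, 0], gripper=[0, 0, 0, 0, 0, 0, 0, 0, 0])

```text
clock: 15.65
tool_pos: [689.6, -36.8, 224.1]
tcp_rot: [-78.1, 89.7, 11.5]
contact_force: [8.4, -0.7, -7.8]
width: 20.6
```

Run:
```python
from h import *
st();snap("side","s9",(200,110,320,220),6);snap("top","t9",(170,110,320,260),4)
```

```text
t 15.65 tcp [689.6 -36.8 224.1] jaw 89.6 F [ 8.4 -0.7 -7.8] w 20.6 q [ -13.   26.   76.    0.   78. -103.]
```

View pics/t9.png

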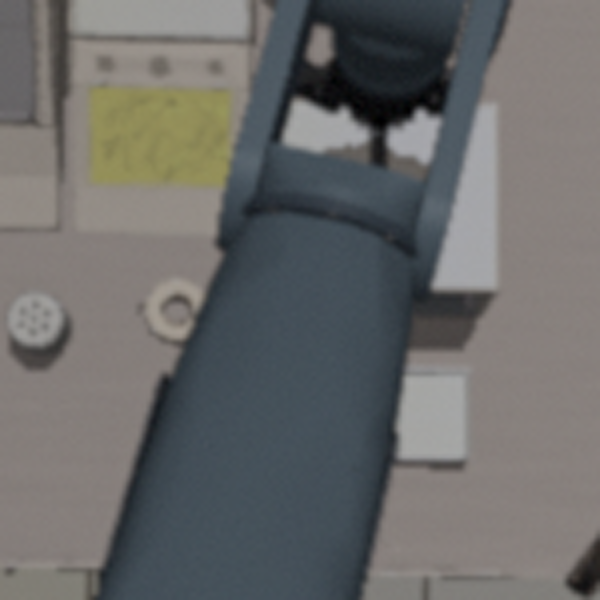

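View pics/s9.png

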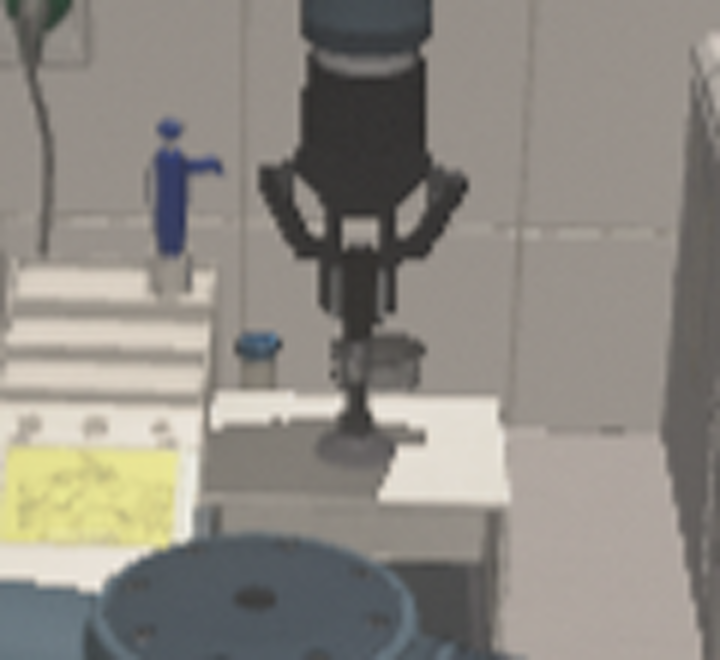

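Emit:
send_rows([
  [0, -3, 0],
  [0, 2, 0],
  [0, 0, 0],
  [0, 0, 0],
  [0, 0, 35],
  [0, 0, 35],
  [-16, 29.8, 0],
  [-16, 29.8, 0],
  [-16, 29.8, 0],
], turn=[0, 0, 0, 0, 0, 0, -0.174, -0.174, -0.174], gripper=[0, 0, 60, 60, 80, 80, 80, 80, 80])

```text
clock: 16.88
tool_pos: [638.9, 53.1, 295.0]
tcp_rot: [-29.1, 90.0, 30.3]
contact_force: [0.3, 0.5, -0.3]
width: 68.3
```

Emit:
send_rows([
  [-16, 29.8, 0],
  [-16, 29.8, 0],
  [-16, 29.8, -20],
  [-16, 29.8, -20],
  [-16, 29.8, -20],
  [-16, 29.8, -20],
  [0, 0, 0],
], turn=[-0.174, -0.174, -0.174, -0.174, -0.174, -0.174, 0], gripper=[80, 80, 80, 80, 80, 80, 80])

```text
clock: 17.75
tool_pos: [541.1, 232.8, 212.9]
tcp_rot: [-178.3, 89.8, -178.2]
contact_force: [0.8, -0.1, -0.8]
width: 68.4
```

Run:
```python
from h import *
st();p,d=snap("side","s10",(90,110,330,270),3);p,d=snap("top","t10",(90,110,320,260),3)
for q in ["tin_a_mid","tin_c_mid","tray_mid","handle_grip"]:
    for n in ("side","top"): print(q,n,[(np.round(r['uv'],1).tolist(),round(r['confidence'],2)) for r in bot.pinpoint(q,n)][:4])
```

```text
t 17.75 tcp [541.1 232.8 212.9] jaw 0.1 F [ 0.8 -0.1 -0.8] w 68.4 q [12. 14. 92.  0. 74. 12.]
tin_a_mid side [([185.1, 220.9], 0.67)]
tin_a_mid top [([179.9, 191.2], 0.55)]
tin_c_mid side [([159.1, 220.2], 0.56), ([258.6, 170.2], 0.52)]
tin_c_mid top [([124.0, 221.8], 0.47), ([150.4, 201.7], 0.45)]
tray_mid side []
tray_mid top [([261.0, 213.0], 0.63)]
handle_grip side [([262.6, 157.1], 0.55)]
handle_grip top [([265.1, 136.9], 0.4)]
```

View pics/t10.png

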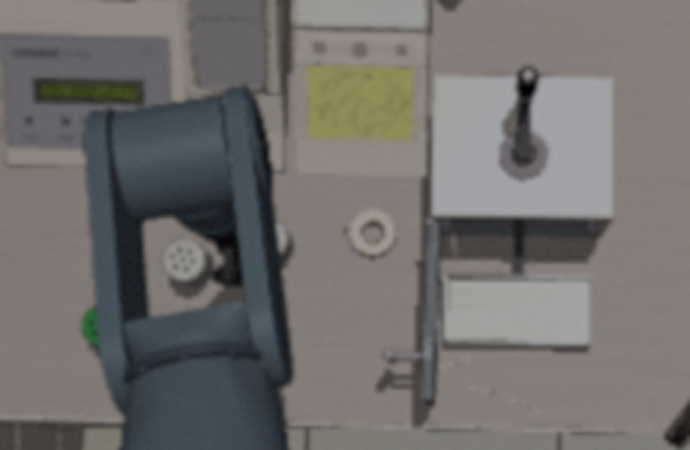

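View pics/s10.png

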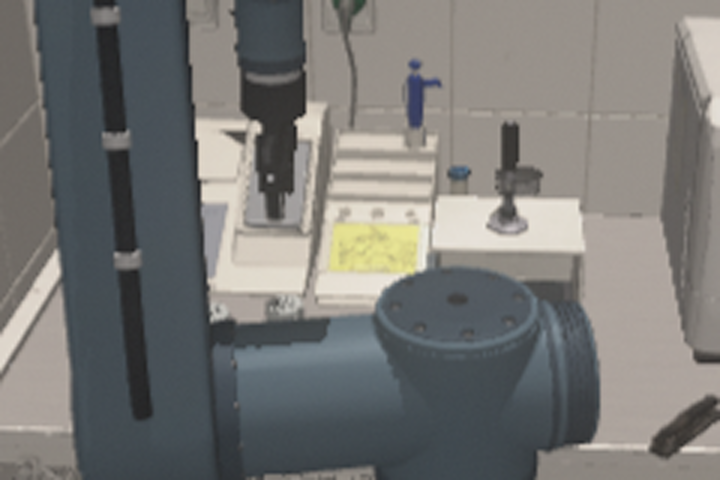

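Run:
```python
from h import *
c=np.load("top0.npy")
for t,s in (((179.2,188.8),(185,211)),((151.8,197.6),(160.4,213.3))):
    w=c[int(t[1])-10:int(t[1])+10,int(t[0])-9:int(t[0])+10].reshape(-1,3);k=w[(abs(w[:,2]-60)<6)]
    r=cv2.minEnclosingCircle(k[:,:2].astype(np.float32))
    print(atz("top",t,60),atz("side",s,60),np.median(k,0),r)
f=lambda u,v:((u/3)+90,(v/3)+110)
for u,v in [(443,277),(590,280),(589,346),(445,345)]: print(atz("top",f(u,v),30))
```

```text
[550.43477917 233.21288023  60.        ] [545.29499415 234.08210483  60.        ] [546.86506865 236.804645    59.56917825] ((548.2689208984375, 237.30567932128906), 23.135019302368164)
[519.65253631 320.3547248   60.        ] [523.32117801 321.29536197  60.        ] [524.18657393 326.40850071  59.28035991] ((523.6361694335938, 325.0469970703125), 23.12839126586914)
[514.12002876  43.15630825  30.        ]
[ 514.36475965 -119.08994664   30.        ]
[ 441.43094483 -118.73980055   30.        ]
[439.19078324  39.06719076  30.        ]
```

Emit:
send_rows([
  [7, 2, -40],
  [0, 0, -40],
  [0, 0, -40],
  [0, 0, -35],
  [0, 0, -14],
  [0, 0, 0],
  [0, 0, 0],
  [0, 0, 0],
  [0, 0, 0],
], turn=[0, 0, 0, 0, 0, 0, 0, 0, 0], gripper=[80, 80, 80, 80, 80, 40, 40, 40, 40], grip_force=25)

```text
clock: 19.38
tool_pos: [551.0, 233.3, 46.4]
tcp_rot: [12.3, 89.9, 12.3]
contact_force: [-0.0, 1.0, -1.8]
width: 46.4
```

Run:
```python
from h import *
st(); print(atz("top",(261,213),18))
```

```text
t 19.38 tcp [551.  233.3  46.4] jaw -0.1 F [-0.   1.  -1.8] w 46.4 q [12. 28. 96.  0. 56. 12.]
[481.60049802 -34.98464858  18.        ]
```

Emit:
send_rows([
  [0, 0, 30],
  [0, 0, 45],
  [0, 0, 45],
  [0, 0, 40],
  [-9, -37.9, 0],
  [-9, -37.9, 0],
  [-9, -37.9, 0],
  [-9, -37.9, 0],
], turn=[0, 0, 0, 0, 0, 0, 0, 0], gripper=[40, 40, 40, 40, 40, 40, 40, 40])

```text
clock: 20.38
tool_pos: [514.1, 80.5, 205.9]
tcp_rot: [-9.6, 90.0, -9.7]
contact_force: [0.2, -0.2, -1.3]
width: 46.4
```

Emit:
send_rows([
  [-9, -37.9, 0],
  [-9, -37.9, 0],
  [-9, -37.9, 0],
  [-9, -37.9, 0],
  [0, 0, -30],
  [0, 0, -30],
  [0, 0, -30],
  [0, 0, 0],
], turn=[0, 0, 0, 0, 0, 0, 0, 0], gripper=[40, 40, 40, 40, 40, 40, 40, 40])

```text
clock: 21.38
tool_pos: [476.6, -69.4, 113.7]
tcp_rot: [157.5, 89.7, 157.5]
contact_force: [0.8, 0.4, -1.7]
width: 46.5
```

Run:
```python
from h import *
st(); snap("side","s11",(200,130,330,250),6);p,d=snap("top","t11",(90,110,320,260),3)
```

```text
t 21.38 tcp [476.6 -69.4 113.7] jaw -0.1 F [ 0.8  0.4 -1.7] w 46.5 q [-22.   9. 112.   0.  60. -22.]
```

View pics/s11.png

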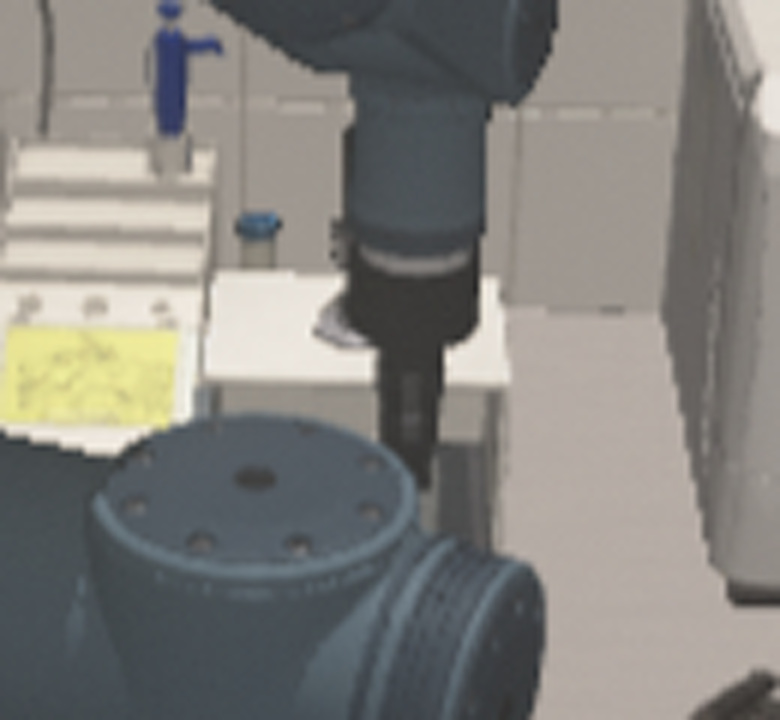

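View pics/t11.png

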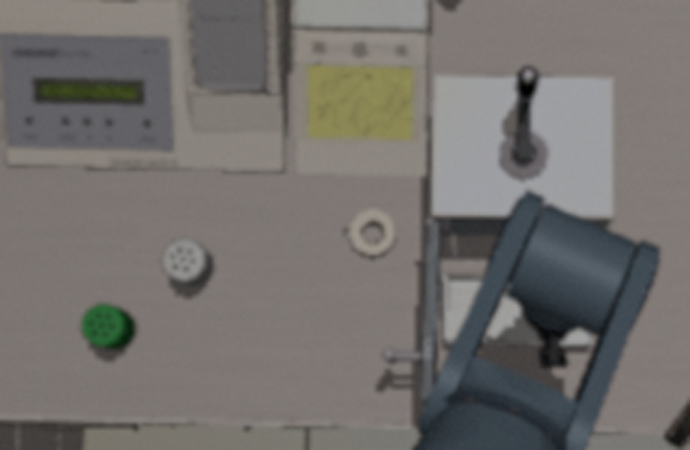

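Emit:
send_rows([
  [0.5, 0, -25],
  [0, 0, -15],
  [0, 0, -5],
  [0, 0, 0],
  [0, 0, 0],
], turn=[0, 0, 0, 0, 0], gripper=[40, 40, 40, 40, 40])

```text
clock: 22.1
tool_pos: [479.6, -70.3, 71.2]
tcp_rot: [-22.3, 89.9, -22.4]
contact_force: [-0.3, -0.5, -0.1]
width: 46.7
```

Emit:
send_rows([
  [0, 0, -3],
  [0, 0, -2],
  [0, 0, 0],
  [0, 0, 0],
], turn=[0, 0, 0, 0], gripper=[40, 40, 40, 40])

```text
clock: 22.6
tool_pos: [479.0, -70.0, 65.5]
tcp_rot: [167.3, 90.0, 167.2]
contact_force: [-0.5, -0.2, -1.5]
width: 46.5
```

Emit:
send_rows([
  [0, 0, -1.2],
  [0, 0, 0],
  [0, 0, 0],
  [0, 0, 0],
  [0, 0, 20],
  [0, 0, 45],
  [0, 0, 50],
  [0, 0, 35],
], turn=[0, 0, 0, 0, 0, 0, 0, 0], gripper=[40, 40, 75, 75, 75, 75, 75, 75])

```text
clock: 23.6
tool_pos: [479.6, -70.3, 216.9]
tcp_rot: [-22.5, 89.8, -22.5]
contact_force: [0.1, -1.0, 1.0]
width: 64.1
```

Emit:
send_rows([
  [4, 35.6, 0],
  [4, 35.6, 0],
  [4, 35.6, 0],
  [4, 35.6, 0],
  [4, 35.6, 0],
  [4, 35.6, 0],
  [4, 35.6, 0],
  [4, 35.6, 0],
  [4, 35.6, 0],
  [4, 35.6, 0],
], turn=[0, 0, 0, 0, 0, 0, 0, 0, 0, 0], gripper=[80, 80, 80, 80, 80, 80, 80, 80, 80, 80])

```text
clock: 24.85
tool_pos: [519.1, 287.1, 214.4]
tcp_rot: [1.4, 90.0, 1.4]
contact_force: [0.3, 0.2, 0.6]
width: 68.0
```

Run:
```python
from h import *
st(); snap("side","s12",(90,110,330,270),3);p,d=snap("top","t12",(90,110,320,260),3)
for q in ["tin_a_mid"]:
    for n in ("side","top"): print(q,n,[(np.round(r['uv'],1).tolist(),round(r['confidence'],2)) for r in bot.pinpoint(q,n)][:4])
```

```text
t 24.85 tcp [519.1 287.1 214.4] jaw -0.1 F [0.3 0.2 0.6] w 68.0 q [17. 15. 92. -0. 74. 18.]
tin_a_mid side []
tin_a_mid top [([270.1, 215.4], 0.58)]
```

View pics/t12.png

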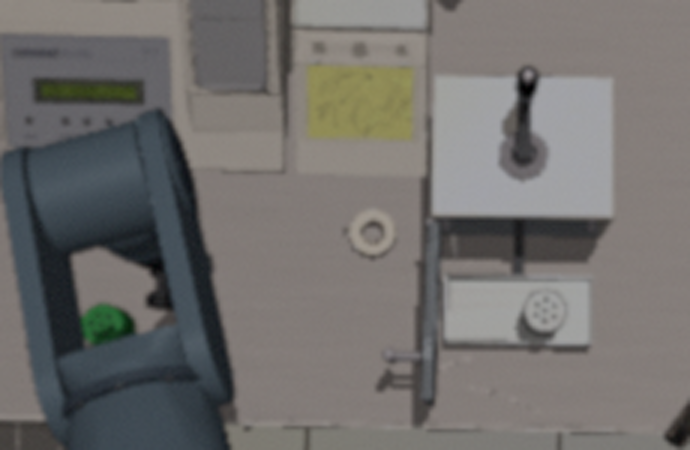

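View pics/s12.png

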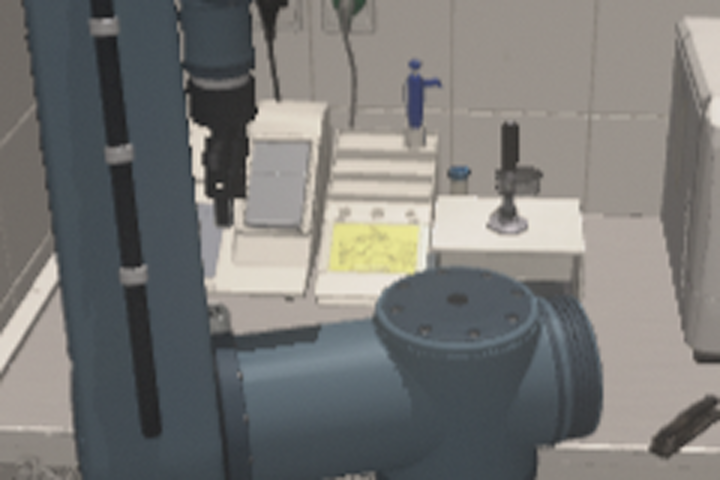

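Emit:
send_rows([
  [1.5, 17, 0],
  [1.5, 18, -10],
  [0, 0, -40],
  [0, 0, -40],
  [0, 0, -40],
  [0, 0, -25],
  [0, 0, -13],
], turn=[0, 0, 0, 0, 0, 0, 0], gripper=[80, 80, 80, 80, 80, 80, 80])

```text
clock: 25.92
tool_pos: [520.8, 321.0, 43.9]
tcp_rot: [-161.5, 89.8, -161.5]
contact_force: [-0.1, 0.3, 0.1]
width: 68.5
```

Emit:
send_rows([
  [0, 0, 0],
  [0, 0, 0],
  [0, 0, 0],
  [0, 0, 0],
  [0, 0, 0],
], turn=[0, 0, 0, 0, 0], gripper=[80, 40, 40, 40, 40])

```text
clock: 26.55
tool_pos: [523.3, 321.5, 48.0]
tcp_rot: [23.0, 89.8, 22.9]
contact_force: [1.0, -0.5, 5.8]
width: 46.1
```

Emit:
send_rows([
  [0, 0, 30],
  [0, 0, 45],
  [0, 0, 45],
  [0, 0, 38],
  [-5, -36.9, 0],
  [-5, -36.9, 0],
  [-5, -36.9, 0],
  [-5, -36.9, 0],
  [-5, -36.9, 0],
], turn=[0, 0, 0, 0, 0, 0, 0, 0, 0], gripper=[40, 40, 40, 40, 40, 40, 40, 40, 40])

```text
clock: 27.68
tool_pos: [496.1, 135.3, 204.0]
tcp_rot: [-171.6, 89.9, -171.7]
contact_force: [0.1, 0.1, -1.3]
width: 46.3
```

Emit:
send_rows([
  [-5, -36.9, 0],
  [-5, -36.9, 0],
  [-5, -36.9, 0],
  [-5, -36.9, 0],
  [0, 0, -40],
  [0, 0, -40],
  [0, 0, -30],
  [0, 0, -20],
  [0, 0, 0],
  [0, 0, 0],
], turn=[0, 0, 0, 0, 0, 0, 0, 0, 0, 0], gripper=[40, 40, 40, 40, 40, 40, 40, 40, 40, 40])

```text
clock: 28.92
tool_pos: [477.3, -11.2, 75.0]
tcp_rot: [-15.8, 90.0, -15.8]
contact_force: [0.8, 0.5, -2.1]
width: 46.4
```

Run:
```python
from h import *
st(); print(atz("top",(271.7,213.7),78))
```

```text
t 28.93 tcp [477.3 -11.2  75. ] jaw -0.1 F [ 0.8  0.5 -2.1] w 46.4 q [-16.  12. 113.  -0.  54. -16.]
[473.95683555 -67.51892013  78.        ]
```

Emit:
send_rows([
  [0, 0, -6],
  [0, 0, -2.5],
  [0, 0, -1],
  [0, 0, 0],
  [0, 0, 0],
], turn=[0, 0, 0, 0, 0], gripper=[40, 40, 40, 40, 40])

```text
clock: 29.55
tool_pos: [477.3, -11.2, 65.9]
tcp_rot: [-40.4, 90.0, -40.5]
contact_force: [-3.6, 0.2, 9.4]
width: 46.4
```

Contact felt; release and back off to the left, then look.

Emit:
send_rows([
  [0, 0, 0],
  [0, 0, 0],
  [0, 0, 20],
  [0, 0, 50],
  [0, 0, 60],
  [0, 0, 50],
  [10, 50, 0],
  [10, 50, 0],
  [10, 50, 0],
  [10, 50, 0],
], turn=[0, 0, 0, 0, 0, 0, 0, 0, 0, 0], gripper=[75, 75, 75, 75, 75, 75, 75, 75, 75, 75])

```text
clock: 30.8
tool_pos: [517.2, 190.5, 244.8]
tcp_rot: [-10.1, 90.0, -10.2]
contact_force: [1.3, -0.2, 0.4]
width: 63.9
```

Run:
```python
from h import *
st(); snap("side","s13",(90,110,330,270),3);p,d=snap("top","t13",(90,80,320,260),3); cv2.imwrite("pics/t13z.png",cv2.resize(p[190:250,215:305][...,::-1],(0,0),fx=8,fy=8,interpolation=cv2.INTER_CUBIC))
c=cloud("top",d)
m=(abs(c[...,2]-78)<6)&(abs(c[...,0]-477)<60)&(abs(c[...,1]+38)<80); P=c[m]
for lo,hi in ((-110,-40),(-40,40)):
    k=P[(P[:,1]>lo)&(P[:,1]<hi)]; print(len(k),np.median(k,0),cv2.minEnclosingCircle(k[:,:2].astype(np.float32)))
for q in ["tin_a_mid","tray_mid","tin_c_mid","handle_grip"]:
    for n in ("side","top"): print(q,n,[(np.round(r['uv'],1).tolist(),round(r['confidence'],2)) for r in bot.pinpoint(q,n)][:5])
```

```text
t 30.8 tcp [517.2 190.5 244.8] jaw -0.1 F [ 1.3 -0.2  0.4] w 63.9 q [ 8.  8. 96. -0. 76.  8.]
154 [474.85204018 -65.13332033  77.12518611] ((474.70263671875, -65.422607421875), 22.921842575073242)
148 [471.76152177  -7.51324764  77.36491688] ((472.945556640625, -7.220517158508301), 23.11833953857422)
tin_a_mid side []
tin_a_mid top [([271.4, 211.1], 0.47)]
tray_mid side []
tray_mid top [([262.3, 209.9], 0.97), ([267.7, 215.7], 0.22)]
tin_c_mid side []
tin_c_mid top [([121.9, 219.4], 0.6), ([254.6, 216.7], 0.47)]
handle_grip side [([259.4, 157.8], 0.53)]
handle_grip top [([264.3, 136.2], 0.51)]
```

View pics/t13z.png

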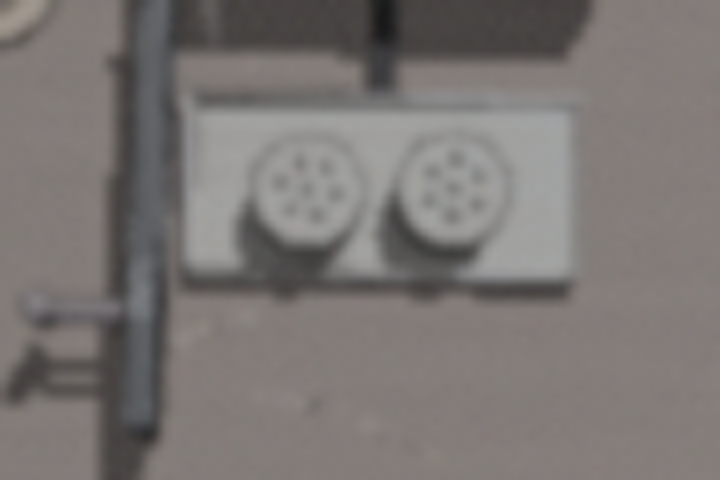

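View pics/t13.png

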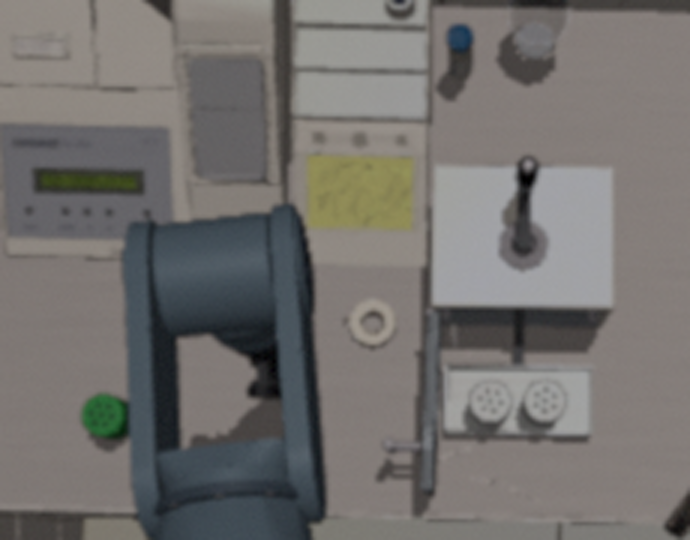

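Emit:
send_rows([
  [0, 0, 55],
  [19, -25.3, 0],
  [19, -25.3, 0],
  [19, -25.3, 0],
  [19, -25.3, 0],
  [19, -25.3, 0],
  [19, -25.3, 0],
  [19, -25.3, 0],
  [19, -25.3, 0],
  [19, -25.3, 0],
], turn=[0, 0.174, 0.174, 0.174, 0.174, 0.174, 0.174, 0.174, 0.174, 0.174], gripper=[75, 75, 75, 75, 75, 75, 75, 75, 75, 75])

```text
clock: 32.55
tool_pos: [688.3, -40.7, 299.8]
tcp_rot: [174.9, 90.0, -95.2]
contact_force: [0.3, 0.5, 0.6]
width: 63.8
```

Run:
```python
from h import *
st(); print(atz("top",(265.7,134.3),253)); snap("side","s14",(200,110,320,220),6)
```

```text
t 32.55 tcp [688.3 -40.7 299.8] jaw 89.9 F [0.3 0.5 0.6] w 63.8 q [ -13.   23.   71.   -0.   86. -103.]
[685.04519216 -37.81427001 253.        ]
```

View pics/s14.png

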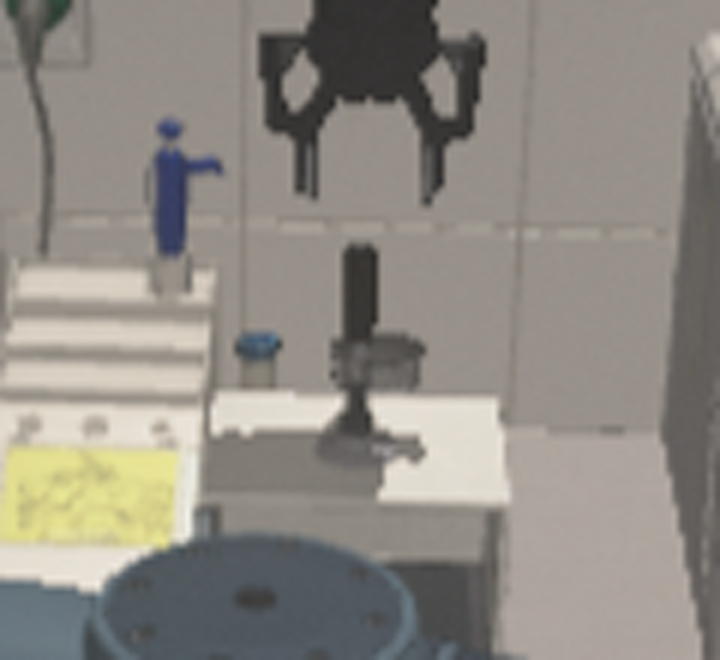

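Emit:
send_rows([
  [0, 3, -25],
  [0, 0, -25],
  [0, 0, -25],
  [0, 0, 0],
  [0, 0, 0],
  [0, 0, 0],
  [0, 0, 0],
], turn=[0, 0, 0, 0, 0, 0, 0], gripper=[75, 75, 75, 0, 0, 0, 0], grip_force=50)

```text
clock: 33.48
tool_pos: [688.7, -36.5, 226.6]
tcp_rot: [-116.3, 89.8, -26.6]
contact_force: [-0.4, -2.4, 4.2]
width: 20.8
```

Emit:
send_rows([
  [-2.2, 10.5, 0],
  [-2.3, 10.5, 0],
  [-12.2, 17.7, 0],
  [-18.0, 11.7, 0],
  [-20.6, 3.9, 0],
  [-20.5, -4.5, 0],
  [-17.7, -12.2, 0],
  [-11.7, -18.0, 0],
  [-3.9, -21.1, 0],
], turn=[0, 0, 0, 0, 0, 0, 0, 0, 0], gripper=[0, 0, 0, 0, 0, 0, 0, 0, 0])

```text
clock: 34.6
tool_pos: [579.1, -35.8, 226.4]
tcp_rot: [-39.8, 89.8, 49.9]
contact_force: [4.0, 5.1, 3.8]
width: 20.7
```

Emit:
send_rows([
  [4.5, -21.0, 0],
  [12.2, -17.7, 0],
  [18.0, -11.7, 0],
  [20.6, -3.9, 0],
  [20.5, 4.5, 0],
  [17.7, 12.2, 0],
  [11.7, 18.0, 0],
  [3.9, 21.1, 0],
], turn=[0, 0, 0, 0, 0, 0, 0, 0], gripper=[0, 0, 0, 0, 0, 0, 0, 0])

```text
clock: 35.6
tool_pos: [689.8, -37.5, 226.4]
tcp_rot: [-128.4, 89.7, -38.8]
contact_force: [-1.7, -5.7, 2.8]
width: 20.8
```

Run:
```python
from h import *
st(); snap("side","s15",(200,110,320,220),6);snap("top","t15",(200,110,320,260),4)
```

```text
t 35.6 tcp [689.8 -37.5 226.4] jaw 89.6 F [-1.7 -5.7  2.8] w 20.8 q [ -13.   26.   75.   -0.   78. -102.]
```

View pics/s15.png

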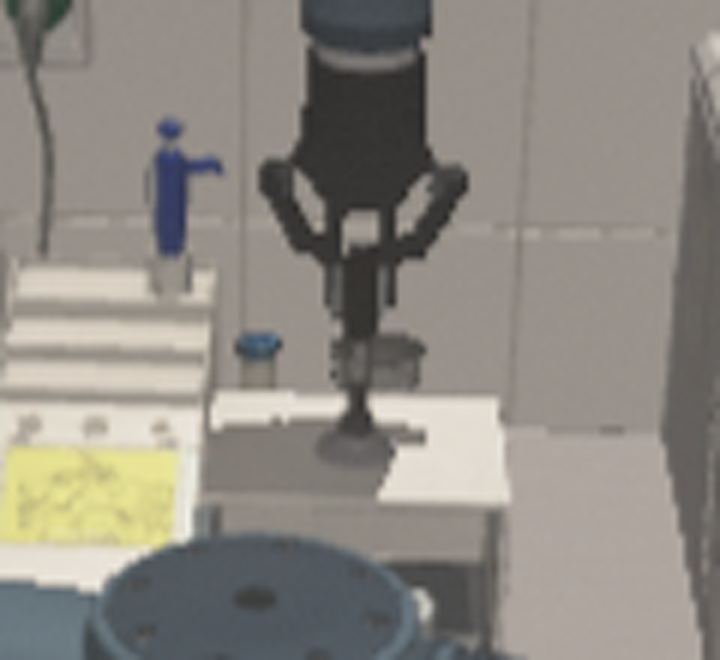

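View pics/t15.png

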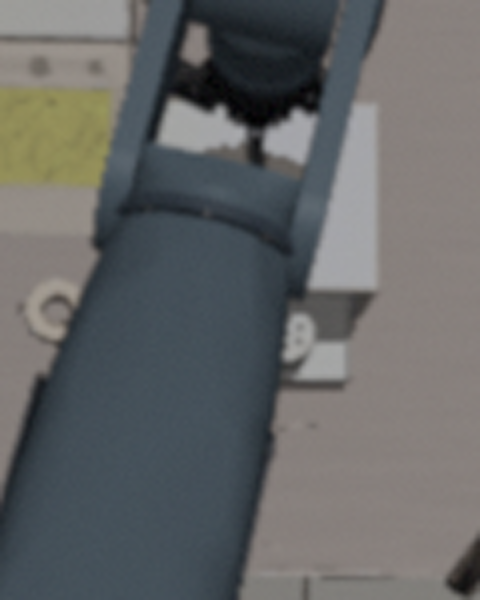

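Halfway in, tin upright. Second turn, then push gently into the stop.

Emit:
send_rows([
  [-4.5, 21.0, 0],
  [-12.2, 17.7, 0],
  [-18.0, 11.7, 0],
  [-20.6, 3.9, 0],
  [-20.5, -4.5, 0],
  [-17.7, -12.2, 0],
  [-11.7, -18.0, 0],
  [-3.9, -21.1, 0],
], turn=[0, 0, 0, 0, 0, 0, 0, 0], gripper=[0, 0, 0, 0, 0, 0, 0, 0])

```text
clock: 36.7
tool_pos: [579.5, -36.5, 226.4]
tcp_rot: [-58.5, 89.7, 31.2]
contact_force: [7.8, 5.9, 3.0]
width: 21.1
```

Emit:
send_rows([
  [4.5, -21.0, 0],
  [12.2, -17.7, 0],
  [18.0, -11.7, 0],
  [20.6, -3.9, 0],
  [20.5, 4.5, 0],
  [17.7, 12.2, 0],
  [11.7, 18.0, 0],
  [3.9, 21.1, 0],
  [0, 2, 0],
  [0, 0, 0],
], turn=[0, 0, 0, 0, 0, 0, 0, 0, 0, 0], gripper=[0, 0, 0, 0, 0, 0, 0, 0, 0, 0])

```text
clock: 37.95
tool_pos: [689.5, -36.9, 226.6]
tcp_rot: [-132.6, 89.6, -43.0]
contact_force: [3.1, -8.6, 2.6]
width: 21.1
```

Run:
```python
from h import *
st(); snap("side","s16",(200,110,320,220),6);snap("top","t16",(200,110,320,260),4)
```

```text
t 37.95 tcp [689.5 -36.9 226.6] jaw 89.6 F [ 3.1 -8.6  2.6] w 21.1 q [ -13.   26.   75.   -0.   78. -102.]
```

View pics/s16.png

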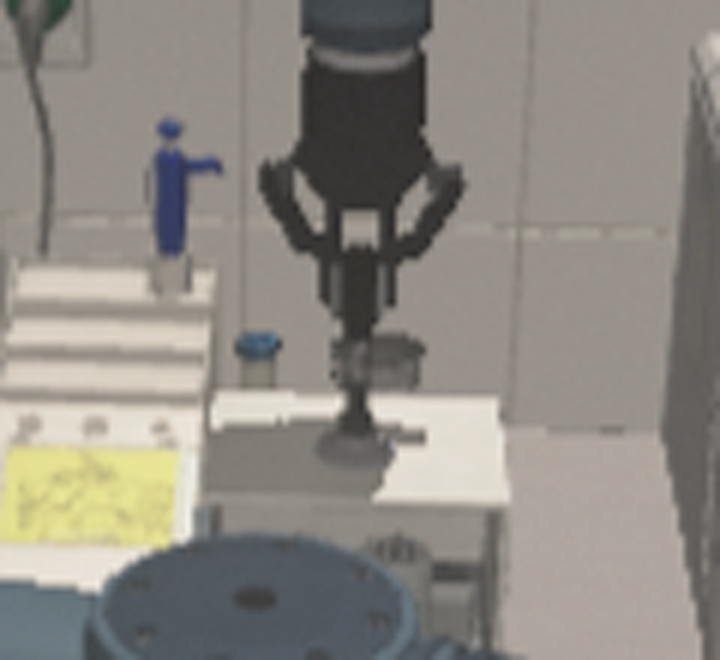

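View pics/t16.png

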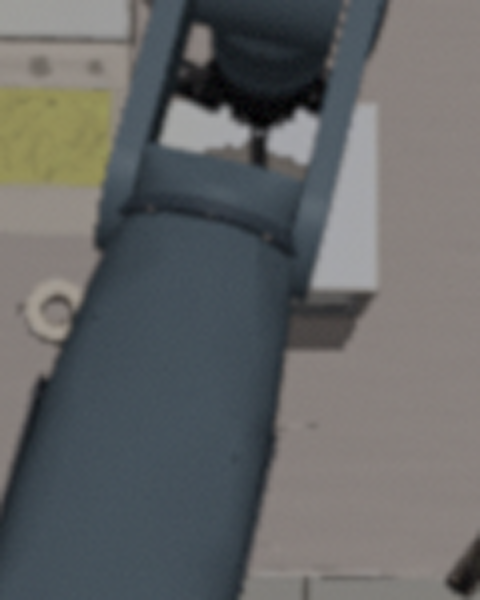

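Emit:
send_rows([
  [0, 0, 0],
  [0, 0, 0],
  [0, 0, 10],
  [0, 0, 9],
  [0, 0, 0],
  [0, 0, 0],
  [0, 0, 0],
], turn=[0, 0, 0, 0, 0, 0, 0], gripper=[40, 40, 40, 40, 0, 0, 0], grip_force=30)

```text
clock: 38.92
tool_pos: [689.2, -36.2, 246.9]
tcp_rot: [-133.7, 89.6, -44.1]
contact_force: [-1.3, -6.2, 8.2]
width: 21.0
```

Emit:
send_rows([
  [-12.5, 0, -0.8],
  [-12.1, 0, -3.1],
  [-11.4, 0, -5.3],
  [-10.2, 0, -7.4],
  [-8.6, 0, -9.1],
  [-6.8, 0, -10.6],
  [-4.7, 0, -11.6],
  [-2.4, 0, -12.3],
  [-0.3, 0, -6.5],
  [0, 0, 0],
], turn=[0, 0, 0, 0, 0, 0, 0, 0, 0, 0], gripper=[0, 0, 0, 0, 0, 0, 0, 0, 0, 0])

```text
clock: 40.17
tool_pos: [619.3, -36.6, 177.7]
tcp_rot: [-166.0, 89.7, -76.4]
contact_force: [0.2, -10.1, -0.4]
width: 20.8
```

Run:
```python
from h import *
st(); snap("side","s17",(200,110,320,220),6)
```

```text
t 40.17 tcp [619.3 -36.6 177.7] jaw 89.6 F [  0.2 -10.1  -0.4] w 20.8 q [ -14.   20.   89.   -0.   71. -104.]
```

View pics/s17.png

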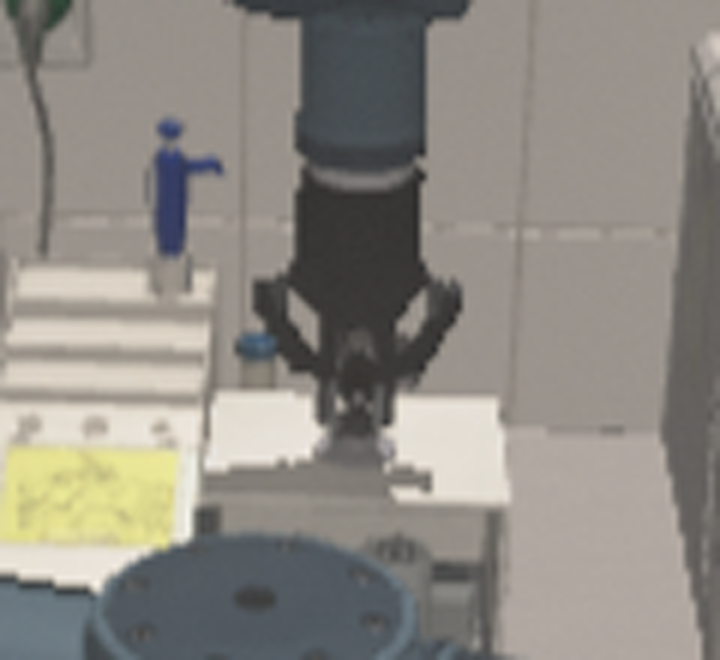

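Emit:
send_rows([
  [0, 0, 0],
  [0, 0, 0],
  [0, 0, 30],
  [0, 0, 35],
  [-21.6, 15.2, 0],
  [-21.6, 15.2, 0],
  [-21.6, 15.2, 0],
  [-21.6, 15.2, 0],
  [-21.6, 15.2, 0],
], turn=[0, 0, 0, 0, -0.179, -0.179, -0.179, -0.179, -0.179], gripper=[60, 60, 60, 60, 60, 60, 60, 60, 60])

```text
clock: 41.35
tool_pos: [510.2, 43.1, 242.2]
tcp_rot: [23.0, 90.0, 61.1]
contact_force: [-0.6, 0.4, -0.1]
width: 51.6
```

Emit:
send_rows([
  [-21.6, 15.2, 0],
  [-21.6, 15.2, 0],
  [-21.6, 15.2, 0],
  [-21.6, 15.2, 0],
  [0, 0, 0],
  [0, 0, 0],
], turn=[-0.179, -0.179, -0.179, -0.179, 0, 0], gripper=[60, 60, 60, 60, 60, 60])

```text
clock: 42.1
tool_pos: [425.2, 102.9, 242.4]
tcp_rot: [-4.4, 89.9, -6.9]
contact_force: [0.5, -1.1, -0.6]
width: 51.2
```

Run:
```python
from h import *
st(); snap("top","t18",(170,110,320,260),4); snap("side","s18",(200,110,320,220),6)
# handle expected from t13z picture: bar (35,300)/8+(215,190)
print(atz("top",(215+37/8,190+303/8),132))
```

```text
t 42.1 tcp [425.2 102.9 242.4] jaw -2.4 F [ 0.5 -1.1 -0.6] w 51.2 q [ -2.  -7. 112.  -0.  76.   0.]
[421.58945137  93.70982953 132.        ]
```

View pics/t18.png

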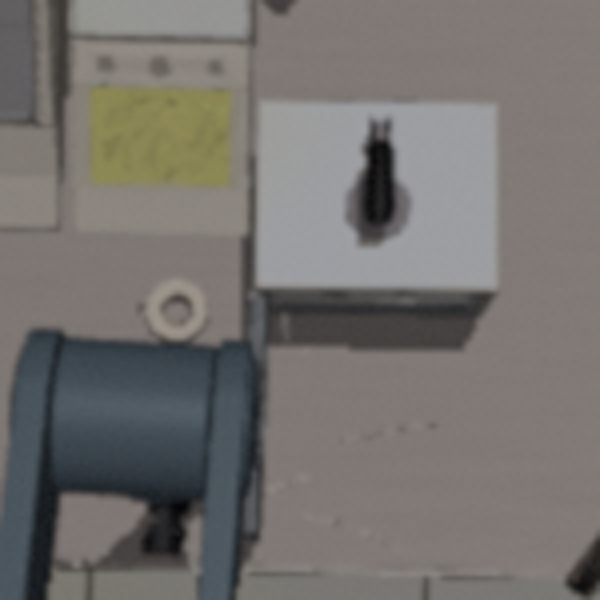

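View pics/s18.png

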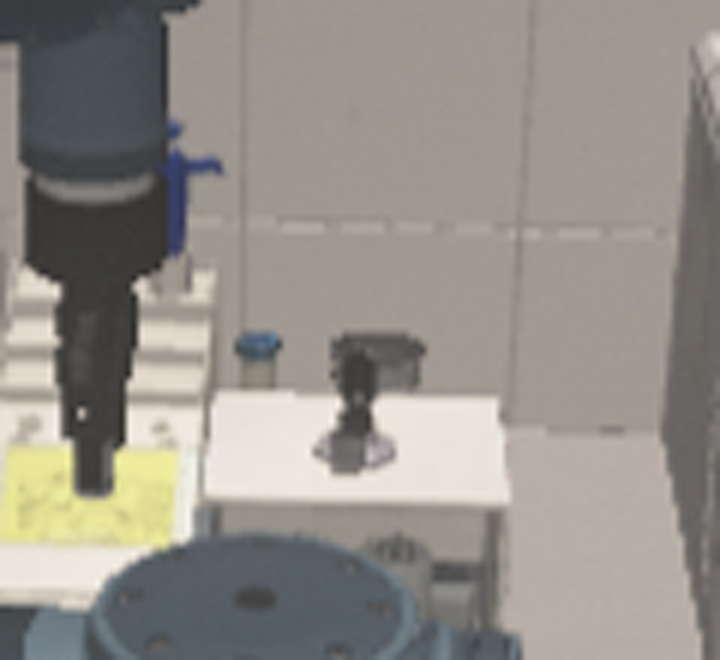

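Emit:
send_rows([
  [0, -3, -40],
  [0, 0, -40],
  [0, 0, -30],
  [0, 0, -13],
  [0, 0, 0],
  [0, 0, 0],
  [0, 0, 0],
  [0, 0, 0],
], turn=[0, 0, 0, 0, 0, 0, 0, 0], gripper=[60, 60, 60, 60, 0, 0, 0, 0], grip_force=40)

```text
clock: 43.2
tool_pos: [425.7, 99.9, 120.4]
tcp_rot: [-2.1, 89.8, -4.8]
contact_force: [-0.8, -0.3, 6.0]
width: 11.0
```

Emit:
send_rows([
  [-5.8, -21.2, 0],
  [-2.5, -21.9, 0],
  [0.9, -22.0, 0],
  [4.2, -21.6, 0],
  [7.5, -20.7, 0],
], turn=[0.1536, 0.1536, 0.1536, 0.1536, 0.1536], gripper=[0, 0, 0, 0, 0])

```text
clock: 43.82
tool_pos: [431.4, -8.1, 120.5]
tcp_rot: [-40.5, 89.6, 1.1]
contact_force: [13.0, 6.8, -3.8]
width: 10.9
```

Emit:
send_rows([
  [10.6, -19.3, 0],
  [13.4, -17.5, 0],
  [15.9, -15.2, 0],
  [18.1, -12.6, 0],
  [19.8, -9.7, 0],
  [7.1, -2.4, 0],
  [7, -2.4, 0],
  [0, 0, 0],
], turn=[0.1536, 0.1536, 0.1536, 0.1536, 0.1536, 0.05, 0.05, 0], gripper=[0, 0, 0, 0, 0, 0, 0, 0])

```text
clock: 44.82
tool_pos: [519.8, -85.3, 120.3]
tcp_rot: [55.6, 89.8, 146.8]
contact_force: [-10.8, 6.2, 16.2]
width: 11.0
```

Run:
```python
from h import *
st(); s=bot.sense()['tool_pos']; a=np.arctan2(s[1]-53,s[0]-559); print("theta",np.degrees(a)+105.7, "deg(neg=>open)")
```

```text
t 44.83 tcp [519.8 -85.3 120.3] jaw 91.2 F [-10.8   6.2  16.2] w 11.0 q [ -22.   14.  105.    0.   62. -113.]
theta -0.12468084584287453 deg(neg=>open)
```

Emit:
send_rows([
  [2, 0, 0],
  [1, 0, 0],
  [0, 0, 0],
], turn=[0, 0, 0], gripper=[0, 0, 0])

```text
clock: 45.2
tool_pos: [519.9, -85.3, 120.2]
tcp_rot: [75.9, 89.4, 167.0]
contact_force: [-23.6, 4.4, 26.1]
width: 10.9
```

Door is firmly on its stop. Release slowly, retreat, check.

Emit:
send_rows([
  [-2, 0, 0],
  [0, 0, 0],
  [0, 0, 0],
  [0, 0, 0],
  [0, 0, 30],
  [0, 0, 45],
  [0, 0, 50],
  [-20, -45, 20],
  [-20, -45, 0],
  [-20, -45, 0],
], turn=[0, 0, 0, 0, 0, 0, 0, 0, 0, 0], gripper=[0, 60, 60, 60, 60, 60, 60, 60, 60, 60])

```text
clock: 46.45
tool_pos: [461.4, -222.9, 264.6]
tcp_rot: [-130.5, 89.9, -39.3]
contact_force: [1.1, -0.6, -1.2]
width: 51.8
```

Emit:
send_rows([
  [-20, -50, 0],
  [-20, -50, 0],
  [-20, -50, 0],
  [-20, -50, 0],
  [-20, -50, 0],
  [0, 0, 0],
], turn=[0, 0, 0, 0, 0, 0], gripper=[60, 60, 60, 60, 60, 60])

```text
clock: 47.2
tool_pos: [359.7, -474.8, 263.4]
tcp_rot: [116.6, 90.0, -152.6]
contact_force: [0.6, -0.5, -0.7]
width: 51.2
```

Run:
```python
from h import *
st(); p,d=snap("top","t19",(200,110,320,230),5); snap("side","s19",(200,120,320,230),6)
c=cloud("top",d)
m=(c[...,2]>160)&(c[...,2]<260)&(abs(c[...,1]+38)<25)&(c[...,0]>590)&(c[...,0]<700); P=c[m]
for x in range(600,700,12):
    k=P[abs(P[:,0]-x)<6]; 
    if len(k): print(x,len(k),np.median(k[:,2]).round(1),k[:,2].max().round(1))
```

```text
t 47.2 tcp [ 359.7 -474.8  263.4] jaw 90.8 F [ 0.6 -0.5 -0.7] w 51.2 q [ -64.   12.   88.   -0.   79. -155.]
612 30 188.5 193.0
624 23 188.9 197.3
636 26 186.6 195.1
648 28 185.7 192.7
660 26 184.7 189.6
672 16 183.9 188.0
684 23 177.3 182.5
696 1 175.4 175.4
```

View pics/t19.png

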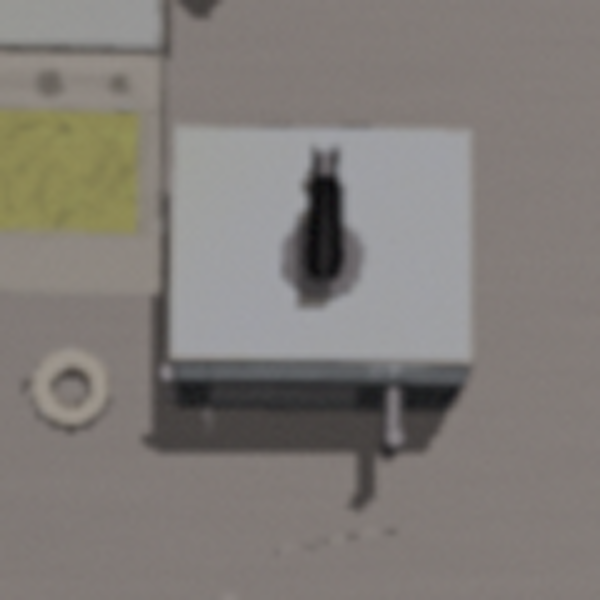

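View pics/s19.png

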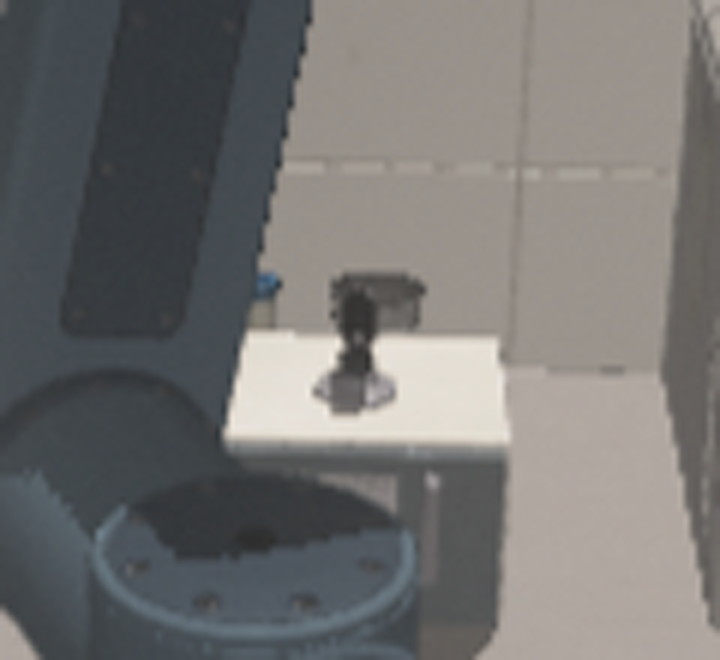

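Run:
```python
from h import *
bot.camera("top")
for q in ("stapler","marker","tape_roll"): print(q,[(np.round(r['uv'],1).tolist(),round(r['confidence'],2)) for r in bot.pinpoint(q,"top")][:2])
print(bot.close_job())
```

```text
stapler [([323.3, 244.3], 0.78), ([214.7, 186.9], 0.25)]
marker [([365.2, 236.2], 0.63)]
tape_roll [([214.3, 186.2], 0.59)]
the job is handed in; nothing more can be done
None
```

I loaded both canisters into the cabinet and handed the job in at about 47 s. Only two were present; the green look-alike stayed where it was. I opened the door and folded the crank handle upright, then cranked the tray out two turns. I stood both canisters on it, cranked it home, folded the handle flat and shut the door.

What the last checks showed:
- **Canisters:** with the tray out, both stood upright, about 29 mm either side of the tray's middle and within about 5 mm of its centre line. With the tray home, the one in view still stood upright. I could not see them clearly through the window once the door was shut.
- **Tray:** after two full turns back the crank arm pointed to the rear and the handle met resistance. The top picture showed no tray in front of the cabinet.
- **Crank handle:** about 0.09 rad from flat by depth, against a limit of 0.3 rad.
- **Door:** pushed onto its stop until it would move no further. The top picture shows it level with the cabinet's front.
- **Stapler, marker and tape roll:** found within about 3 pixels of where they were at the start.

Where readings disagreed: two camera readings of a canister or the tray differed by up to about 5 mm, within the tolerances. The wrist force reached about 39 N during the first cranking half-turn, so I corrected the circle for the rest. No check failed outright.

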